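# Put the check weight away and swap bottle and jar

## Robot

A 7-joint arm with a two-finger parallel gripper is mounted at the origin on the work surface. World frame = base frame: x ahead of the robot, y to its left, z up, the work surface at z = 0. Lengths are in m, angles in rad, forces in N, time in s.
With the tool pointing down it reaches from about 0.425 to 0.875 m from the base axis. Payload 4.7 kg.
Tool frame: the origin (TCP) lies at the very end of the fingers, on their centre line; the grasp point (between the pads) lies 19 mm behind it (env.grasp_offset is the distance from the TCP to the grasp point, in m); z points along the fingers, y is the line along which they close (so a half turn about z gives the same grasp; the last joint's range is limited). The gripper opens to 87 mm and grips with 3 to 60 N. Pads are 19 mm wide; open, the fingers measure 117 mm over their backs; the gripper's body (75 mm by 190 mm) begins 51 mm behind the grasp point.
Start: joints at [1.183, 0.321, -0.07, 1.45, 0.023, 1.371, -0.057], TCP at [0.254, -0.598, 0.223] pointing down, gripper open.
Joint ranges: [-2.86, 2.86], [-0.3, 2.09], [-1.38, 1.24], [0.06, 2.45], [-1.56, 4.7], [0.09, 2.05], [-2.69, 2.69]. Speed limits (rad/s): [2.57, 2.57, 3.14, 3.14, 3.14, 3.14, 3.14].

## Interface

Orientations are given as a unit quaternion [w, x, y, z].
In Python, from bench import env gives the robot as it stands.
- The arm moves only by the tool drive_tool, never from a script. Its argument "moves" is a list of rows, each a list of 3 entries, a list of its own where there are three numbers: the shift along the tool's x, y, z normalised to -1 to 1, where 1 is 4 cm, then the turn, a rotation vector about the tool's x, y, z normalised to -1 to 1, where 1 is 0.15 rad, then the opening, from 0 (shut) to 1 (fully open). In form: [[[x, y, z], [wx, wy, wz], fingers], ...]. A call has 1 to 8 rows; each row shifts and turns the commanded pose from where the row before left it, along the tool's axes as they then stand; what a row does not reach is not made up. A row lasts 1/10 s, in which the tool goes at most 50 mm and 8.59 degrees, less where a joint would pass 70% of its speed; a pose out of reach is approached as far as the arm can. A call with a number of a shift or a turn outside -1 to 1 is refused whole. A call with a gripper value outside its range is refused whole. The fingers move at their own pace and stop on an object; the grip force is fixed at half the most. Time passes only in rows, so rows that do not move let the fingers close. It gives the time, the measured TCP pose, the force, the opening and the grip force at its end, in the units of the state.
- env.observe(): the state, without advancing time (a new reading comes with each control period).
- env.capture(name): name is "scene" or "side" or "wrist"; returns a dict with "img" (420x560x3 uint8, red, green, blue), "fx", "fy", "cx", "cy" (pixels), "camera_from_world" (4x4, takes a point from world to camera coordinates). Camera axes: x right, y down, z forward; pixel columns grow to the right and rows downward; lengths in m; the calibration is good to about 2 mm. A picture is of the moment at which its call begins. There is no depth.
- env.close_job(): hands the job in; it is judged then, once.
The state is a dict: "t": time; "q": joint angles; "qvel": joint speeds; "tau": joint torques, N m; "tool_pos": TCP position; "eef_rot": TCP orientation; "force": force on the tool from outside, world axes, zero at the start; "ft_torque": the same for the moment, N m; "grip_width": finger opening in m; "finger_force": force on a finger pad.
Only numpy, scipy, OpenCV 4.12 (cv2) and the standard library are available. Lean on these libraries where they do the work, as an engineer would, in place of code of your own. Each camera call takes 0.05 s, during which the arm holds its last target. There are 200 camera calls.

## Task

On this blood-sampling table, first open the lid of the yellow-lidded case right up, stand the steel check weight in the round hollow of the foam inside and lower the lid fully shut again. Then swap the amber bottle and the white sample jar, so that each stands down in the well of the green holder where the other one was, parking one of them on the way in the well of the holder that the weight has left empty. Keep bottle and jar upright throughout, leave the ink stamp where it is, and let go of everything at the end.

Things in the scene. Friction and masses are not known exactly. Their poses are not given: they have to be found in the camera images.
- weight: Steel check weight, loose, 0.5 kg: a cylinder of 40 mm diameter and 42 mm height, a neck of 16 mm diameter, and on top a round grip knob of 26 mm diameter from 55 to 72 mm height (72 mm in all). Round about its z axis. Origin: centre of its underside, z up.
- bottle: Amber glass bottle, loose, about 0.16 kg, closed: round body of 46 mm diameter up to 70 mm height, a short shoulder, then a white cap of 30 mm diameter from 78 to 100 mm (100 mm in all). Origin: centre of its underside, z up.
- jar: Squat white plastic sample jar, loose, about 0.11 kg, closed: body of 52 mm diameter at the foot, 55 mm at 40 mm height, then a screw lid of 57 mm diameter from 40 to 58 mm (58 mm in all). Origin: centre of its underside, z up.
- holder_weight: Fixed green plastic block, 94 x 94 mm, 24 mm high, with one round well of 74 mm diameter in its top, 14 mm deep, so the well's floor is 10 mm above the table. Origin: centre of its underside, on the table, on the well's axis. All three holders look alike; this is the one in which the weight stands at the start. The weight's removal leaves it empty: the free spot.
- holder_bottle: Fixed green plastic block, 94 x 94 mm, 24 mm high, with one round well of 74 mm diameter in its top, 14 mm deep, so the well's floor is 10 mm above the table. Origin: centre of its underside, on the table, on the well's axis. All three holders look alike; this is the one in which the bottle stands at the start.
- holder_jar: Fixed green plastic block, 94 x 94 mm, 24 mm high, with one round well of 74 mm diameter in its top, 14 mm deep, so the well's floor is 10 mm above the table. Origin: centre of its underside, on the table, on the well's axis. All three holders look alike; this is the one in which the jar stands at the start.
- case: Fixed grey case, 150 (x) by 170 mm (y), 90 mm high without lid; walls and floor 5 mm. A black foam insert, 14 mm thick, has a round hollow of 64 mm diameter through it at the case's centre: the weight stands there on the floor, 5 mm above the table. Origin: centre of the underside. Lid hinge axis: along the case's y at its x = +75 mm, z = 90.5 mm (top of the far wall).
- lid (a joint): Angle of the yellow lid, rad: 0 shut, grows as it opens upward and away about the hinge on the case's far (+x) side; pi/2 upright, at most 1.9. Slab of 150 x 170 x 8 mm, 0.15 kg; its stiff hinge (0.17 N m) keeps it at any angle where it is left. It may start slightly ajar.
- lid_handle (a point): Centre of the head of the black knob on the lid: head 28 mm diameter, 16 mm thick (27 to 43 mm above the lid's top face), on a 12 mm stem. It lies on the lid's centre line, 120 mm from the hinge axis along the lid and 43 mm above the lid's underside, in which the hinge axis lies. Axes: z along the stem, y along the hinge.
- stamp: Self-inking stamp, bystander, loose, black and white plastic, 40 x 58 mm, 58 mm high. Origin: centre of its underside. To be left where it is.
Not all that is in view belongs to the job. Leave any turquoise look-alike of the jar alone.

How it is judged:
By the outcome, as a careful person would: the job done as asked, in the order asked, and still so for the second after the job is handed in, with the robot touching nothing.
It also fails if it takes over 134 s, if anything falls off the work surface, if the arm or the gripper's body presses on something with over 40 N, if the wrist force passes 120 N, or if a joint passes its speed limit or range.

## Working session

There is one attempt and no reset: what is moved stays moved. The work goes in short steps, Python scripts to look and compute and a tool call to move; the robot and the scene stay as the last step left them, time stands still between calls to the robot, and variables do not carry over. Pictures are saved under pics/ and viewed, at most 15 in all, crops included, and the job is handed in when it is done.

Besides the shell and the picture viewer there is one more tool, called after "Call:" by a JSON object that holds its "name" and its "arguments", one argument or row to a line. drive_tool: Moves the arm, as the interface text tells. Its arguments: {"type":"object","properties":{"moves":{"type":"array"}},"required":["moves"]}

```bash
ls; mkdir -p pics; python3 - <<'E'
from bench import env
import cv2,numpy as np
o=env.observe(); print({k:np.round(v,3).tolist() for k,v in o.items()})
ims=[]
for n in ("scene","side"):
    c=env.capture(n); cv2.imwrite(f"pics/{n}0.png",c["img"][:,:,::-1]); print(n,c["fx"],c["cx"],c["cy"],np.round(c["camera_from_world"],3).tolist())
E
```

```text
pics
{'t': 0.0, 'q': [1.183, 0.322, -0.07, 1.452, 0.023, 1.371, -0.057], 'qvel': [0.001, -0.0, 0.0, -0.001, 0.001, -0.001, 0.001], 'tau': [-0.0, -49.128, -0.404, -31.253, -0.064, 0.044, 0.0], 'tool_pos': [0.254, -0.598, 0.221], 'eef_rot': [-0.001, 0.98, 0.2, -0.0], 'force': [0.139, 1.01, -0.334], 'ft_torque': [-0.006, 0.039, 0.005], 'finger_force': 0.0, 'grip_width': 0.087}
scene 483.45045078833846 279.3066076330006 208.58035393702045 [[0.872, 0.489, 0.001, -0.476], [0.28, -0.498, -0.821, -0.079], [-0.401, 0.716, -0.571, 1.487], [0.0, 0.0, 0.0, 1.0]]
side 473.31426570971115 274.9172573105777 205.88480297179808 [[-0.966, -0.257, -0.005, 0.53], [-0.152, 0.586, -0.796, 0.198], [0.208, -0.768, -0.606, 0.931], [0.0, 0.0, 0.0, 1.0]]
```

View pics/scene0.png

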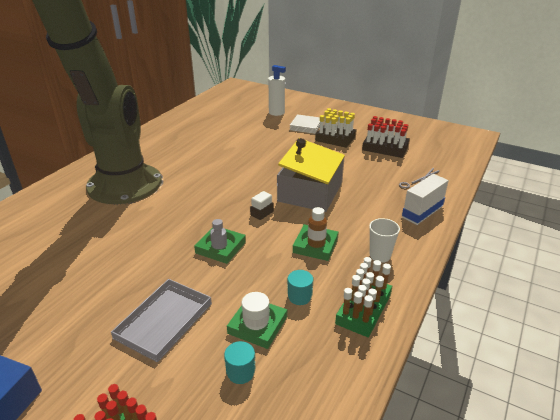

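View pics/side0.png

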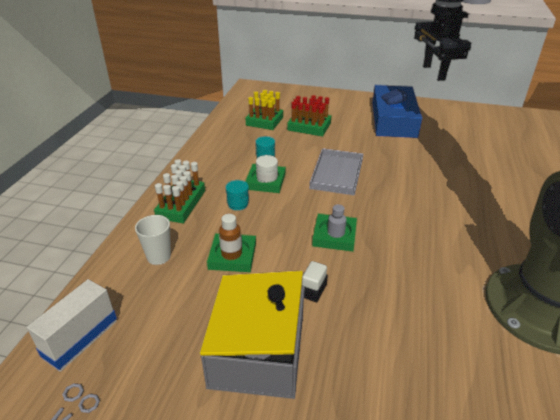

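The pictures show, as scene / side pixels:

| Item | Scene | Side |
|---|---|---|
| Weight | (218,235) | (337,220) |
| Bottle | (318,228) | (230,240) |
| Jar | (256,310) | (266,168) |
| Case with lid ajar, knob at | (300,147) | (277,295) |
| Stamp | (262,205) | (314,281) |

There are also two turquoise decoys.

```bash
cat > h.py <<'E'
from bench import env
import cv2,numpy as np
from scipy.spatial.transform import Rotation as R
def cap(n,save=None):
    c=env.capture(n)
    if save: cv2.imwrite(f"pics/{save}.png",c["img"][:,:,::-1])
    return c
def ray(c,p):
    T=c["camera_from_world"]; d=T[:3,:3].T@np.array([(p[0]-c["cx"])/c["fx"],(p[1]-c["cy"])/c["fy"],1.])
    return -T[:3,:3].T@T[:3,3],d/np.linalg.norm(d)
def plane(c,p,z):
    o,d=ray(c,p); return o+d*(z-o[2])/d[2]
def tri(obs):
    A=0;b=0;rs=[ray(c,p) for c,p in obs]
    for o,d in rs:
        P=np.eye(3)-np.outer(d,d); A=A+P; b=b+P@o
    x=np.linalg.solve(A,b); return x,max(np.linalg.norm(np.cross(x-o,d)) for o,d in rs)
def proj(c,X):
    T=c["camera_from_world"]; v=T[:3,:3]@X+T[:3,3]; return np.array([c["fx"]*v[0]/v[2]+c["cx"],c["fy"]*v[1]/v[2]+c["cy"]])
def mask(c,lo,hi):
    return cv2.inRange(cv2.cvtColor(c["img"],cv2.COLOR_RGB2HSV),lo,hi)
def comps(m,amin=60):
    n,l,s,ce=cv2.connectedComponentsWithStats(m)
    return [(s[i].tolist(),ce[i].round(1).tolist(),l==i) for i in range(1,n) if s[i,4]>=amin]
def pose(): 
    o=env.observe(); q=o["eef_rot"]; return np.array(o["tool_pos"]),R.from_quat([q[1],q[2],q[3],q[0]]),o
def goto(X,yaw=None,tilt=None):
    """units of rows: shift (tool axes, 4cm) and turn left (0.15) to TCP X; yaw = world angle of tool y axis, tool down"""
    p,r,o=pose(); s=r.inv().apply(np.array(X)-p)/.04; w=np.zeros(3)
    if yaw is not None:
        y=np.array([np.cos(yaw),np.sin(yaw),0]); 
        if y@r.as_matrix()[:,1]<0: y=-y
        z=np.array([0,0,-1.]); w=(r.inv()*R.from_matrix(np.c_[np.cross(y,z),y,z])).as_rotvec()/.15
    return s.round(2),w.round(2)
E
python3 - <<'E'
from h import *
S,D=cap("scene"),cap("side")
for nm,lo,hi in (("green",(50,120,30),(75,255,255)),("yellow",(24,180,120),(33,255,255)),):
    for n,c in (("scene",S),("side",D)):
        for s,ce,l in comps(mask(c,lo,hi),150):
            print(nm,n,s,ce)
for nm,a,b in (("wknob",(218,226),(338,210)),("btop",(318,212),(229,220)),("jtop",(255,302),(266,162)),("lidknob",(300,144),(277,294)),("stamp",(262,201),(316,274)),
  ("case corner near-robot -y bottom? ",(280,196),(295,387)),("lid c1",(282,163),(302,274)),("lidc2",(344,157),(222,276)),("lidc3",(330,180),(0,0))):
    if b[0]: x,e=tri([(S,a),(D,b)]); print(nm,x.round(3),round(e,4))
E
```

```text
green scene [294, 225, 14, 23, 167] [301.2, 238.3]
green scene [218, 230, 27, 26, 229] [231.1, 243.3]
green scene [323, 230, 14, 24, 167] [329.6, 241.4]
green scene [336, 285, 55, 52, 823] [362.7, 316.6]
green scene [259, 305, 27, 37, 343] [272.8, 322.3]
green scene [228, 308, 15, 22, 150] [235.6, 320.4]
green side [246, 110, 37, 20, 368] [263.9, 120.9]
green side [288, 116, 43, 20, 440] [308.7, 126.7]
green side [246, 164, 39, 29, 509] [264.7, 180.9]
green side [154, 180, 51, 43, 636] [182.2, 205.5]
green side [313, 214, 44, 37, 930] [333.6, 234.5]
green side [208, 234, 48, 38, 996] [232.2, 256.0]
yellow scene [325, 109, 29, 15, 231] [337.4, 116.1]
yellow scene [279, 141, 65, 43, 1574] [312.8, 161.4]
yellow side [254, 90, 26, 18, 284] [265.9, 97.9]
yellow side [200, 271, 103, 85, 6764] [253.2, 315.6]
wknob [ 0.434 -0.113  0.069] 0.0023
btop [0.643 0.018 0.102] 0.0008
jtop [ 0.647 -0.282  0.062] 0.0003
lidknob [0.482 0.234 0.151] 0.0001
stamp [0.449 0.069 0.042] 0.0035
case corner near-robot -y bottom?  [ 0.427  0.251 -0.057] 0.017
lid c1 [0.462 0.156 0.123] 0.0047
lidc2 [0.602 0.222 0.147] 0.0197
```

```bash
python3 - <<'E'
from h import *
S,D=cap("scene"),cap("side")
f=lambda c,x,y,w,h,k:cv2.resize(c["img"][y:y+h,x:x+w,::-1],None,fx=k,fy=k,interpolation=cv2.INTER_CUBIC)
a=f(S,265,125,100,90,4); b=f(D,190,260,130,135,4)
out=np.zeros((560,800,3),np.uint8); out[:360,:400]=a; out[:540,400:]=b[:, :400]  if b.shape[1]<=400 else b[:540,60:460]
cv2.imwrite("pics/lid.png",out)
E
```

```text
(no output)
```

View pics/lid.png

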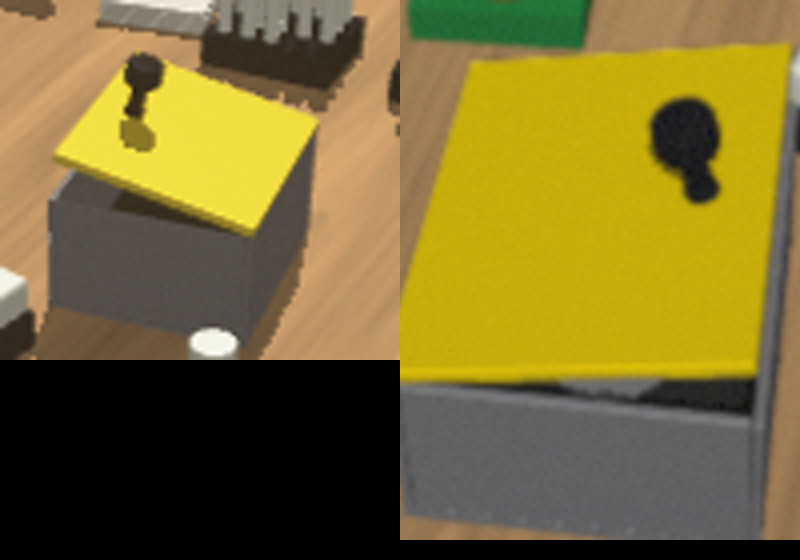

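The scene crop shows the lid top corners at about A(278.8,164.3), B(326.8,182), C(344.3,155.8) and D(307.5,140.5). In the side crop they are at about A(302.5,271.3), B(223,275.5) and D(294.3,353).

```bash
python3 - <<'E'
from h import *
S,D=cap("scene"),cap("side")
m=comps(mask(D,(22,170,90),(33,255,255)),3000)[0][2].astype(np.uint8)
cn=max(cv2.findContours(m,0,1)[0],key=len); print("side quad",cv2.approxPolyDP(cn,5,True)[:,0].tolist())
for nm,a,b in (("A",(278.8,164.3),(302.5,271.3)),("B",(326.8,182),(223,275.5)),("C",(344.3,155.8),(207,351)),("D",(307.5,140.5),(294.3,353)),("knob",(301,143.5),(276.2,293)),("stem",(298.8,153),(280,307)),
 ("caseA",(278,176),(0,0))):
    if b[0]: x,e=tri([(S,a),(D,b)]); print(nm,x.round(4),round(e,4))
# case bottom front edges on table
for p in ((277.5,201.5),(326,209)): print("caseBot",plane(S,p,0).round(3))
for p in ((293.5,394),): print("caseBotside",plane(D,p,0).round(3))
E
```

```text
side quad [[302, 271], [223, 275], [200, 354], [292, 354]]
A [0.4603 0.1463 0.1221] 0.0018
B [0.6014 0.1666 0.096 ] 0.0011
C [0.5772 0.3277 0.0934] 0.0057
D [0.4484 0.3191 0.1186] 0.0149
knob [0.4844 0.234  0.1528] 0.0009
stem [0.4781 0.2339 0.1208] 0.001
caseBot [0.46  0.142 0.   ]
caseBot [0.599 0.177 0.   ]
caseBotside [0.435 0.307 0.   ]
```

```bash
python3 - <<'E'
from h import *
p,r,o=pose(); print(r.as_matrix().round(3).tolist())
print(goto((.56,-.17,.33),1.72))
E
```

```text
[[0.92, 0.391, -0.0], [0.391, -0.92, 0.0], [-0.0, -0.0, -1.0]]
(array([11.22, -6.86, -2.69]), array([-0.  ,  0.  ,  1.68]))
```

Call:
{"name": "drive_tool", "arguments": {
  "moves": [
    [[0.8, -0.49, -0.34], [0, 0, 0], 1],
    [[0.8, -0.49, -0.34], [0, 0, 0], 1],
    [[0.8, -0.49, -0.34], [0, 0, 0], 1],
    [[0.8, -0.49, -0.34], [0, 0, 0], 1],
    [[0.8, -0.49, -0.34], [0, 0, 0], 1],
    [[0.8, -0.49, -0.34], [0, 0, 0], 1],
    [[0.8, -0.49, -0.34], [0, 0, 0], 1],
    [[0.8, -0.49, -0.3], [0, 0, 0], 1]
  ]
}}

```text
t: 1.2
tool_pos: [0.4293, -0.3525, 0.3308]
eef_rot: [0.0, 0.98, 0.2, 0.0]
force: [0.4, -0.8, 0.8]
grip_width: 0.0868
finger_force: 0.0
```

Call:
{"name": "drive_tool", "arguments": {
  "moves": [
    [[0.8, -0.49, 0], [0, 0, 0], 1],
    [[0.8, -0.49, 0], [0, 0, 0], 1],
    [[0.8, -0.49, 0], [0, 0, 0], 1],
    [[0.8, -0.49, 0], [0, 0, 0], 1],
    [[0.8, -0.49, 0], [0, 0, 0], 1],
    [[0.8, -0.49, 0], [0, 0, 0], 1],
    [[0, 0, 0], [0, 0, 0.84], 1],
    [[0, 0, 0], [0, 0, 0.84], 1]
  ]
}}

```text
t: 2.0
tool_pos: [0.5599, -0.1686, 0.3297]
eef_rot: [-0.0, 0.997, 0.074, -0.0]
force: [-0.2, -0.6, -0.1]
grip_width: 0.0869
finger_force: 0.0
```

```bash
python3 - <<'E'
from h import *
p,r,o=pose(); print(p,r.as_matrix().round(3).tolist(),o["t"],np.round(o["q"],2))
c=cap("wrist","w0"); np.savez("pics/w0",**c); print(c["fx"],np.round(c["camera_from_world"],3).tolist())
for s,ce,l in comps(mask(c,(50,110,25),(75,255,255)),300): print(s,ce)
E
```

```text
[ 0.55989522 -0.1686058   0.32965458] [[0.989, 0.148, -0.0], [0.148, -0.989, 0.0], [0.0, -0.0, -1.0]] 2.0 [ 0.61  0.18 -0.42  1.43  0.07  1.55 -1.23]
303.5411822523256 [[0.146, -0.989, -0.0, -0.249], [-0.955, -0.141, 0.263, 0.45], [-0.26, -0.038, -0.965, 0.633], [0.0, 0.0, 0.0, 1.0]]
[225, 0, 102, 17, 912] [290.2, 5.3]
[122, 67, 75, 70, 3003] [165.6, 102.8]
[325, 92, 73, 70, 2376] [355.7, 124.0]
[509, 149, 51, 84, 2114] [537.8, 189.9]
[200, 214, 60, 56, 2222] [228.7, 238.8]
```

View pics/w0.png

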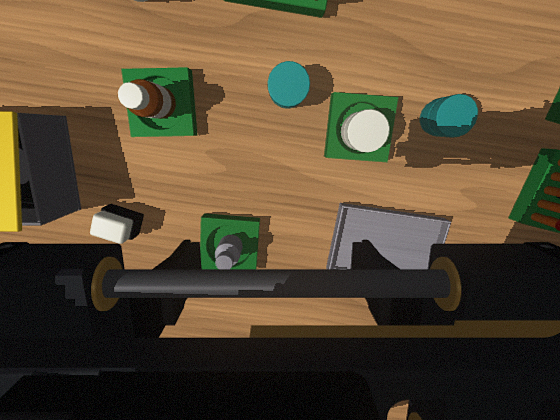

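The wrist view shows:
- Bottle holder centre at about (160,102), with its cap at (131,96).
- Jar holder centre at about (362,127), with the jar lid at (366,130).
- Weight holder at about (229,241), with the weight at (228,250).
- The stamp at about (115,223).
- The case and its lid edge at the left.

```bash
cat > m.py <<'E'
from h import *
W=dict(np.load("pics/w0.npz")); S,D=cap("scene"),cap("side")
def holder(c,near,tag):
    m=np.zeros(c["img"].shape[:2],np.uint8)
    for s,ce,l in comps(mask(c,(50,110,25),(75,255,255)),40):
        if np.hypot(ce[0]-near[0],ce[1]-near[1])<28: m|=l.astype(np.uint8)
    h=cv2.convexHull(cv2.findNonZero(m)); P=np.array([plane(c,p[0]+0.,.024)[:2] for p in h],np.float32)
    (x,y),(w,hh),a=cv2.minAreaRect(P); print(tag,"holder",round(x,4),round(y,4),"size",round(w,3),round(hh,3),round(a,1))
for n,nr in (("bottle",(165,103)),("jar",(356,124)),("weight",(229,239))): holder(W,nr,n)
def white(c,near,v=150,rad=25,sat=60):
    best=None
    for s,ce,l in comps(mask(c,(0,0,v),(180,sat,255)),25):
        d=np.hypot(ce[0]-near[0],ce[1]-near[1])
        if d<rad and (best is None or d<best[0]): best=(d,s,ce)
    return best and best[1:]
for nm,w,s,d in (("bottle",(131,96),(318,213),(229,221)),("jar",(366,130),(256,303),(266,163))):
    a=[white(W,w),white(S,s,150,12),white(D,d,150,12)]; print(nm,a)
E
python3 m.py; python3 - <<'E'
from h import *
W=dict(np.load("pics/w0.npz"));S,D=cap("scene"),cap("side")
f=lambda c,x,y,w,h,k:cv2.resize(c["img"][y:y+h,x:x+w,::-1],None,fx=k,fy=k,interpolation=cv2.INTER_CUBIC)
out=np.zeros((600,800,3),np.uint8)
T=[(W,115,62),(W,330,95),(W,195,208),(S,285,200),(S,223,285),(S,190,212),(D,200,210),(D,235,145),(D,305,200)]
for i,(c,x,y) in enumerate(T): out[(i//3)*200:(i//3)*200+195,(i%3)*265:(i%3)*265+260]=f(c,x,y,65,50,4)[:195]
cv2.imwrite("pics/grid.png",out)
E
```

```text
bottle holder 0.6422 0.0135 size 0.094 0.1 9.6
jar holder 0.65 -0.2822 size 0.094 0.097 4.3
weight holder 0.4385 -0.1087 size 0.098 0.094 3.6
bottle [([118, 82, 24, 27, 493], [129.7, 95.0]), ([312, 207, 13, 9, 79], [317.8, 210.5]), ([222, 214, 14, 16, 187], [228.3, 221.1])]
jar [([341, 110, 48, 42, 1554], [365.5, 130.6]), ([242, 292, 27, 26, 480], [254.8, 302.4]), ([256, 155, 22, 27, 442], [266.5, 167.4])]
```

View pics/grid.png

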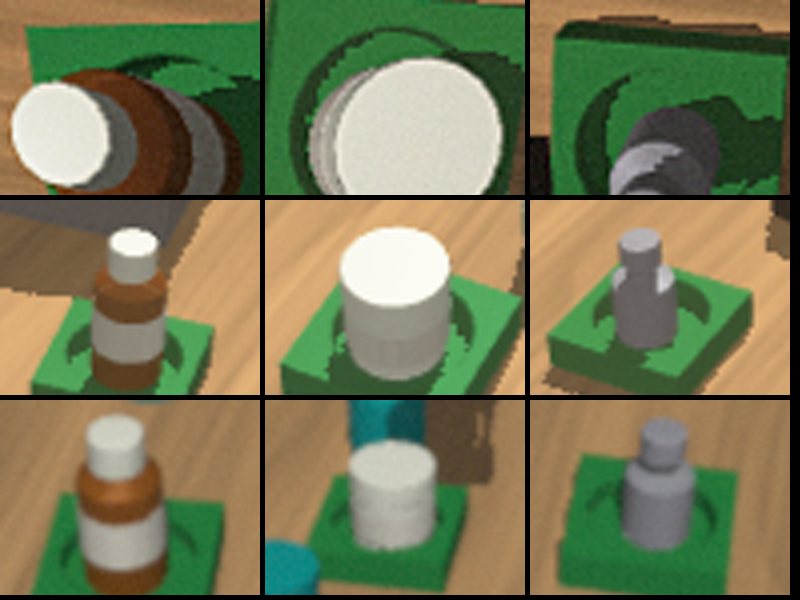

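Each grid row is one view (wrist, scene, side). Top centres, read off the crops:

| Item | Wrist | Scene | Side |
|---|---|---|---|
| Bottle cap | (130,95.3) | (318.2,211) | (229,217.5) |
| Jar lid | (368.8,130) | (255.5,301.5) | (267,160.5) |
| Weight knob | – | (217.8,222) | (338.8,207.5) |

```bash
python3 - <<'E'
from h import *
W=dict(np.load("pics/w0.npz"));S,D=cap("scene"),cap("side")
for n,w,s,d in (("bottle",(130,95.3),(318.2,211),(229,217.5)),("jar",(368.8,130),(255.5,301.5),(267,160.5)),("weight",None,(217.8,222),(338.8,207.5))):
    o=[(S,s),(D,d)]+([(W,w)] if w else []); x,e=tri(o); print(n,x.round(4),round(e,4))
# well rims: lid knob approach
u=np.array([np.cos(.148),np.sin(.148),0]);
K=np.array([.4844,.234,.1528]); print(goto((K[0],K[1],K[2]+.09),np.pi/2+.148))
E
```

```text
bottle [0.6436 0.0175 0.1073] 0.0017
jar [ 0.647  -0.2835  0.0658] 0.0018
weight [ 0.4321 -0.1105  0.0792] 0.0022
(array([ -0.32, -10.29,   2.17]), array([ 0.  , -0.  ,  0.02]))
```

Call:
{"name": "drive_tool", "arguments": {
  "moves": [
    [[-0.03, -1, 0.2], [0, 0, 0], 1],
    [[-0.03, -1, 0.2], [0, 0, 0], 1],
    [[-0.03, -1, 0.2], [0, 0, 0], 1],
    [[-0.03, -1, 0.2], [0, 0, 0], 1],
    [[-0.03, -1, 0.2], [0, 0, 0], 1],
    [[-0.03, -1, 0.2], [0, 0, 0], 1],
    [[-0.03, -1, 0.2], [0, 0, 0], 1],
    [[-0.03, -1, 0.2], [0, 0, 0], 1]
  ]
}}

```text
t: 3.15
tool_pos: [0.5015, 0.1457, 0.2657]
eef_rot: [0.0, 0.997, 0.075, 0.0]
force: [0.2, 0.6, -1.3]
grip_width: 0.0867
finger_force: 0.0
```

Call:
{"name": "drive_tool", "arguments": {
  "moves": [
    [[-0.03, -1, 0.2], [0, 0, 0], 1],
    [[-0.03, -1, 0.2], [0, 0, 0], 1],
    [[0, -0.29, 0], [0, 0, 0], 1],
    [[0, 0, 0], [0, 0, 0], 1]
  ]
}}

```text
t: 3.55
tool_pos: [0.485, 0.2368, 0.2498]
eef_rot: [-0.0, 0.997, 0.077, -0.0]
force: [0.4, -0.1, -0.5]
grip_width: 0.087
finger_force: 0.0
```

```bash
python3 - <<'E'
from h import *
p,r,o=pose(); print(p,o["t"])
c=cap("wrist","w1"); np.savez("pics/w1",**c)
K=np.array([.4844,.234,.1528]); print("knob expected px",proj(c,K))
E
```

```text
[0.48497046 0.23675002 0.24976968] 3.55
knob expected px [278.15709091 212.97640973]
```

View pics/w1.png

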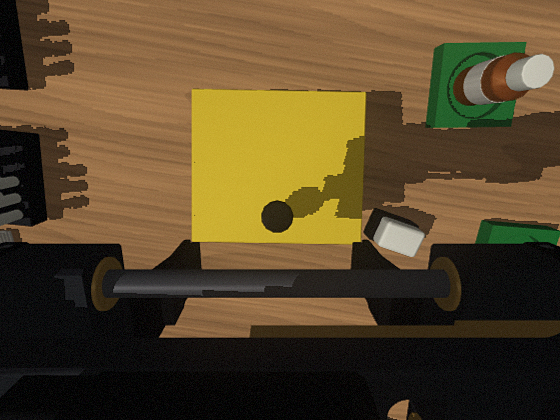

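The wrist view shows the lid square to the tool. The knob head is at (277,216), the hinge edge runs along row 90 from (192,90) to (364,92), and the front corners are at (192,242) and (362,243).

```bash
python3 - <<'E'
from h import *
W=dict(np.load("pics/w1.npz"));S,D=cap("scene"),cap("side")
x,e=tri([(W,(277,216)),(S,(301,143.5)),(D,(276.2,293))]); print("knob",x.round(4),round(e,4))
a,b=plane(W,(192,90),.0985),plane(W,(364,92),.0985); print("hinge ends",a.round(4),b.round(4),np.linalg.norm(a-b),"yaw",np.arctan2(-(b-a)[0]*-1,-(b-a)[1]))
a2,b2=plane(W,(192,242),.12),plane(W,(362,243),.12); print(a2.round(4),b2.round(4),np.linalg.norm(a2-b2), np.linalg.norm((a+b-a2-b2)/2))
h=(a+b)/2;h[2]=.0905; print("hinge mid",h, "dist",np.linalg.norm((x-h)), "ang",np.arctan2(x[2]-h[2],np.hypot(*(x-h)[:2]))-.344)
print(goto((x[0],x[1],x[2]-.019),np.pi/2+.148))
E
```

```text
knob [0.4833 0.2346 0.1532] 0.0018
hinge ends [0.5787 0.3326 0.0985] [0.6022 0.1679 0.0985] 0.16633046774426705 yaw 0.14180179098649454
[0.4314 0.315  0.12  ] [0.4569 0.1423 0.12  ] 0.174536040322755 0.14946101636766423
hinge mid [0.59047816 0.25025852 0.0905    ] dist 0.12512693122064453 ang 0.18088907959839196
(array([-0.08, -0.07,  2.89]), array([ 0.01, -0.  , -0.01]))
```

Call:
{"name": "drive_tool", "arguments": {
  "moves": [
    [[-0.08, -0.07, 0.6], [0, 0, 0], 1],
    [[0, 0, 0.8], [0, 0, 0], 1],
    [[0, 0, 0.8], [0, 0, 0], 1],
    [[0, 0, 0.7], [0, 0, 0], 1],
    [[0, 0, 0], [0, 0, 0], 1],
    [[0, 0, 0], [0, 0, 0], 0],
    [[0, 0, 0], [0, 0, 0], 0],
    [[0, 0, 0], [0, 0, 0], 0]
  ]
}}

```text
t: 4.5
tool_pos: [0.4836, 0.2372, 0.1355]
eef_rot: [-0.0, 0.997, 0.075, 0.002]
force: [-0.8, -0.2, -0.5]
grip_width: 0.0705
finger_force: 0.0
```

Call:
{"name": "drive_tool", "arguments": {
  "moves": [
    [[0, 0, 0], [0, 0, 0], 0],
    [[0, 0, 0], [0, 0, 0], 0],
    [[0, 0, 0], [0, 0, 0], 0]
  ]
}}

```text
t: 4.8
tool_pos: [0.4824, 0.237, 0.134]
eef_rot: [0.0, 0.997, 0.075, 0.0]
force: [0.2, 0.3, 0.3]
grip_width: 0.0471
finger_force: 0.0
```

```bash
cat > arc.py <<'E'
from h import *
# arc of knob with tool vertical: shifts (tool units) between lid angles, start = present measured grasp
import sys
p,r,o=pose(); H=np.array([.593,.2505,.0905]); u=np.array([np.cos(.145),np.sin(.145),0])
g=p+r.apply([0,0,-.019]); d=g-H; rr=np.hypot(d@u,d[2]); th=np.arctan2(d[2],-(d@u))-.344
print("grasp",g.round(4),"radius",rr.round(4),"theta",th.round(3))
ths=np.linspace(th,float(sys.argv[1]),int(sys.argv[2])+1); a=ths+.344
P=np.array([H-u*.1275*np.cos(t)+np.array([0,0,.1275*np.sin(t)]) for t in a])
P+=(g-P[0])*np.linspace(1,1,len(P))[:,None]
print(np.c_[ths[1:].round(2),(r.inv().apply(np.diff(P,axis=0))/.04).round(2)])
E
python3 arc.py 1.65 20
```

```text
grasp [0.4824 0.237  0.153 ] radius 0.1277 theta 0.168
[[ 0.24  0.12  0.   -0.2 ]
 [ 0.32  0.14  0.   -0.19]
 [ 0.39  0.15  0.   -0.18]
 [ 0.46  0.16  0.   -0.17]
 [ 0.54  0.18  0.   -0.16]
 [ 0.61  0.19  0.   -0.14]
 [ 0.69  0.2   0.   -0.13]
 [ 0.76  0.21  0.   -0.11]
 [ 0.83  0.21  0.   -0.1 ]
 [ 0.91  0.22  0.   -0.08]
 [ 0.98  0.23  0.   -0.07]
 [ 1.06  0.23  0.   -0.05]
 [ 1.13  0.23  0.   -0.03]
 [ 1.21  0.24  0.   -0.01]
 [ 1.28  0.24  0.    0.  ]
 [ 1.35  0.24  0.    0.02]
 [ 1.43  0.23  0.    0.04]
 [ 1.5   0.23  0.    0.06]
 [ 1.58  0.22  0.    0.07]
 [ 1.65  0.22  0.    0.09]]
```

Finish closing, then start the arc.

Call:
{"name": "drive_tool", "arguments": {
  "moves": [
    [[0, 0, 0], [0, 0, 0], 0],
    [[0, 0, 0], [0, 0, 0], 0],
    [[0, 0, 0], [0, 0, 0], 0],
    [[0, 0, 0], [0, 0, 0], 0],
    [[0, 0, 0], [0, 0, 0], 0]
  ]
}}

```text
t: 5.3
tool_pos: [0.4824, 0.2355, 0.1335]
eef_rot: [0.001, 0.997, 0.074, -0.0]
force: [0.2, -4.6, 0.8]
grip_width: 0.0262
finger_force: 30.0
```

Call:
{"name": "drive_tool", "arguments": {
  "moves": [
    [[0.12, 0, -0.2], [0, 0, 0], 0],
    [[0.14, 0, -0.19], [0, 0, 0], 0],
    [[0.15, 0, -0.18], [0, 0, 0], 0],
    [[0.16, 0, -0.17], [0, 0, 0], 0],
    [[0.18, 0, -0.16], [0, 0, 0], 0],
    [[0.19, 0, -0.14], [0, 0, 0], 0]
  ]
}}

```text
t: 5.9
tool_pos: [0.5199, 0.2407, 0.1747]
eef_rot: [0.001, 0.997, 0.074, -0.001]
force: [1.4, -6.0, -7.6]
grip_width: 0.0262
finger_force: 30.0
```

Call:
{"name": "drive_tool", "arguments": {
  "moves": [
    [[0.2, 0, -0.13], [0, 0, 0], 0],
    [[0.21, 0, -0.11], [0, 0, 0], 0],
    [[0.21, 0, -0.1], [0, 0, 0], 0],
    [[0.22, 0, -0.08], [0, 0, 0], 0],
    [[0.23, 0, -0.07], [0, 0, 0], 0],
    [[0.23, 0, -0.05], [0, 0, 0], 0],
    [[0.23, 0, -0.03], [0, 0, 0], 0]
  ]
}}

```text
t: 6.6
tool_pos: [0.5795, 0.2489, 0.1962]
eef_rot: [0.002, 0.997, 0.074, -0.003]
force: [-1.4, -6.6, -7.4]
grip_width: 0.0264
finger_force: 30.0
```

Call:
{"name": "drive_tool", "arguments": {
  "moves": [
    [[0.24, 0, -0.01], [0, 0, 0], 0],
    [[0.24, 0, 0], [0, 0, 0], 0],
    [[0.24, 0, 0.02], [0, 0, 0], 0],
    [[0.23, 0, 0.04], [0, 0, 0], 0],
    [[0.23, 0, 0.06], [0, 0, 0], 0],
    [[0.22, 0, 0.07], [0, 0, 0], 0],
    [[0.22, 0, 0.09], [0, 0, 0], 0],
    [[0, 0, 0], [0, 0, 0], 0]
  ]
}}

```text
t: 7.4
tool_pos: [0.6439, 0.2578, 0.1843]
eef_rot: [0.002, 0.997, 0.073, -0.003]
force: [-1.8, -7.2, -6.0]
grip_width: 0.0262
finger_force: 30.1
```

```bash
python3 arc.py 1.7 1; python3 - <<'E'
from h import *
S,D=cap("scene"),cap("side")
cv2.imwrite("pics/open.png",np.hstack([cv2.resize(c["img"][y:y+150,x:x+150,::-1],(400,400)) for c,x,y in((S,240,90),(D,170,230))]))
E
```

```text
grasp [0.644  0.2579 0.2033] radius 0.124 theta 1.655
[[ 1.7   0.13 -0.    0.06]]
```

View pics/open.png

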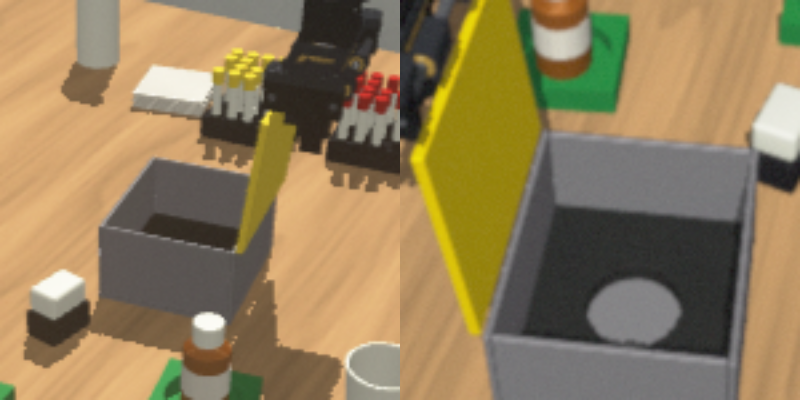

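The lid stands just past upright and the case is empty, with the hollow at side pixel (258,347).

Call:
{"name": "drive_tool", "arguments": {
  "moves": [
    [[0, 0, 0], [0, 0, 0], 0.6],
    [[0, 0, 0], [0, 0, 0], 0.6],
    [[0, 0, 0], [0, 0, 0], 0.6],
    [[0, 0, 0], [0, 0, 0], 0.6],
    [[0, 0, -0.5], [0, 0, 0], 0.6],
    [[0, 0, -1], [0, 0, 0], 0.6],
    [[0, 0, -1], [0, 0, 0], 0.6],
    [[0, 0, -0.5], [0, 0, 0], 0.6]
  ]
}}

```text
t: 8.3
tool_pos: [0.6447, 0.2635, 0.3126]
eef_rot: [-0.002, 0.997, 0.075, 0.003]
force: [-0.1, -0.2, 0.9]
grip_width: 0.0519
finger_force: 0.0
```

```bash
python3 - <<'E'
from h import *
S,D=cap("scene"),cap("side")
print("hollow",plane(D,(257.75,347),.019).round(4),plane(D,(257.75,347),.005).round(4))
for c in (S,D):
  m=comps(mask(c,(22,150,80),(33,255,255)),400); print([(s,ce) for s,ce,_ in m])
print(pose()[0],goto((.432,-.1105,.14),np.pi/2+.148))
E
```

```text
hollow [0.5142 0.2469 0.019 ] [0.5175 0.2372 0.005 ]
[([320, 108, 36, 77, 973], [339.3, 137.9])]
[([174, 214, 49, 142, 3773], [199.1, 284.2])]
[0.64515089 0.26374535 0.31261819] (array([-6.71,  8.46,  4.23]), array([-0.02, -0.05,  0.02]))
```

Call:
{"name": "drive_tool", "arguments": {
  "moves": [
    [[-0.75, 0.94, 0], [0, 0, 0], 0.7],
    [[-0.75, 0.94, 0], [0, 0, 0], 0.7],
    [[-0.75, 0.94, 0], [0, 0, 0], 0.7],
    [[-0.75, 0.94, 0], [0, 0, 0], 0.7],
    [[-0.75, 0.94, 0.2], [0, 0, 0], 0.7],
    [[-0.75, 0.94, 0.2], [0, 0, 0], 0.7],
    [[-0.75, 0.94, 0.2], [0, 0, 0], 0.7],
    [[-0.75, 0.94, 0.2], [0, 0, 0], 0.7]
  ]
}}

```text
t: 9.2
tool_pos: [0.4502, -0.073, 0.2744]
eef_rot: [0.0, 0.997, 0.075, 0.0]
force: [0.9, -1.4, -0.3]
grip_width: 0.0605
finger_force: 0.0
```

Call:
{"name": "drive_tool", "arguments": {
  "moves": [
    [[-0.71, 0.94, 0.2], [0, 0, 0], 0.7],
    [[0, 0, 0.8], [0, 0, 0], 0.7],
    [[0, 0, 0.8], [0, 0, 0], 0.7],
    [[0, 0, 0], [0, 0, 0], 0.7]
  ]
}}

```text
t: 9.6
tool_pos: [0.4258, -0.1124, 0.1989]
eef_rot: [-0.002, 0.997, 0.075, -0.004]
force: [-1.3, 1.0, 0.5]
grip_width: 0.061
finger_force: 0.0
```

```bash
python3 - <<'E'
from h import *
W=cap("wrist","w2"); p,r,o=pose(); print(p,o["t"])
print("knob px exp",proj(W,np.array([.4321,-.1105,.082])))
print(goto((.432,-.1105,.055),np.pi/2+.148))
E
```

```text
[ 0.4275564  -0.11250305  0.20149695] 9.65
knob px exp [274.71096798 198.79502658]
(array([ 0.13, -0.02,  3.66]), array([-0.02,  0.03,  0.02]))
```

View pics/w2.png

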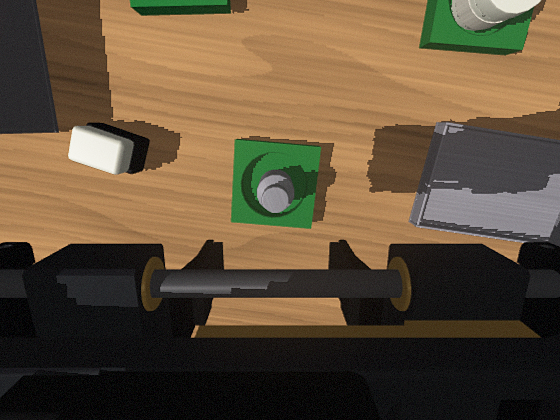

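The wrist view shows the weight knob at about (274,199), where it was predicted, with its holder square centred near (276,183).

Call:
{"name": "drive_tool", "arguments": {
  "moves": [
    [[0.13, -0.02, 0.66], [0, 0, 0], 0.7],
    [[0, 0, 0.8], [0, 0, 0], 0.7],
    [[0, 0, 0.8], [0, 0, 0], 0.7],
    [[0, 0, 0.8], [0, 0, 0], 0.7],
    [[0, 0, 0.6], [0, 0, 0], 0.7],
    [[0, 0, 0], [0, 0, 0], 0],
    [[0, 0, 0], [0, 0, 0], 0],
    [[0, 0, 0], [0, 0, 0], 0]
  ]
}}

```text
t: 10.45
tool_pos: [0.4362, -0.112, 0.0591]
eef_rot: [0.001, 0.997, 0.075, 0.002]
force: [0.2, 1.3, -0.2]
grip_width: 0.0445
finger_force: 0.0
```

Call:
{"name": "drive_tool", "arguments": {
  "moves": [
    [[0, 0, 0], [0, 0, 0], 0],
    [[0, 0, 0], [0, 0, 0], 0],
    [[0, 0, 0], [0, 0, 0], 0],
    [[0, 0, 0], [0, 0, 0], 0]
  ]
}}

```text
t: 10.85
tool_pos: [0.435, -0.1113, 0.0579]
eef_rot: [0.0, 0.997, 0.075, 0.001]
force: [-0.6, 2.8, 5.7]
grip_width: 0.0246
finger_force: 29.9
```

Call:
{"name": "drive_tool", "arguments": {
  "moves": [
    [[0, 0, -0.5], [0, 0, 0], 0],
    [[0, 0, -0.8], [0, 0, 0], 0],
    [[0, 0, -0.8], [0, 0, 0], 0],
    [[0, 0, -0.8], [0, 0, 0], 0],
    [[0, 0, -0.7], [0, 0, 0], 0],
    [[0, 0, 0], [0, 0, 0], 0]
  ]
}}

```text
t: 11.45
tool_pos: [0.4361, -0.1125, 0.2038]
eef_rot: [0.002, 0.997, 0.075, 0.003]
force: [2.3, -0.6, -4.9]
grip_width: 0.0246
finger_force: 29.9
```

```bash
python3 - <<'E'
from h import *
p,r,o=pose(); print(p,o["grip_width"],o["force"]); print(goto((.520,.240,.2),np.pi/2+.148))
S=cap("scene"); cv2.imwrite("pics/lift.png",S["img"][150:330,140:400,::-1])
E
```

```text
[ 0.43611493 -0.11250182  0.20377309] 0.024622449526233194 [ 2.34895132 -0.58189516 -4.87765392]
(array([ 3.39, -8.4 ,  0.08]), array([ 0.02, -0.03,  0.01]))
```

Call:
{"name": "drive_tool", "arguments": {
  "moves": [
    [[0.2, -0.5, 0], [0, 0, 0], 0],
    [[0.33, -0.83, 0], [0, 0, 0], 0],
    [[0.33, -0.83, 0], [0, 0, 0], 0],
    [[0.33, -0.83, 0], [0, 0, 0], 0],
    [[0.33, -0.83, 0], [0, 0, 0], 0],
    [[0.33, -0.83, 0], [0, 0, 0], 0],
    [[0.33, -0.83, 0], [0, 0, 0], 0],
    [[0.33, -0.83, 0], [0, 0, 0], 0]
  ]
}}

```text
t: 12.3
tool_pos: [0.4943, 0.1535, 0.1979]
eef_rot: [0.0, 0.997, 0.075, -0.002]
force: [0.5, -0.4, -4.4]
grip_width: 0.0248
finger_force: 29.9
```

Call:
{"name": "drive_tool", "arguments": {
  "moves": [
    [[0.33, -0.83, 0], [0, 0, 0], 0],
    [[0.33, -0.83, 0], [0, 0, 0], 0],
    [[0.22, -0.43, 0], [0, 0, 0], 0],
    [[0, 0, 0], [0, 0, 0], 0],
    [[0, 0, 0], [0, 0, 0], 0]
  ]
}}

```text
t: 12.8
tool_pos: [0.5166, 0.24, 0.198]
eef_rot: [0.001, 0.997, 0.075, -0.002]
force: [-0.6, 0.3, -6.0]
grip_width: 0.0251
finger_force: 29.9
```

```bash
python3 - <<'E'
from h import *
p,r,o=pose(); print(p,o["t"],o["force"]); print(goto((.520,.240,.0545),np.pi/2+.148))
W=cap("wrist"); D=cap("side")
cv2.imwrite("pics/inpl.png",np.hstack([cv2.resize(W["img"][100:320,140:400,::-1],(400,340)),cv2.resize(D["img"][200:370,160:360,::-1],(400,340))]))
E
```

```text
[0.51662913 0.24004024 0.19802892] 12.8 [-0.56176388  0.32481157 -6.02420147]
(array([0.1 , 0.01, 3.59]), array([0.01, 0.03, 0.02]))
```

View pics/inpl.png

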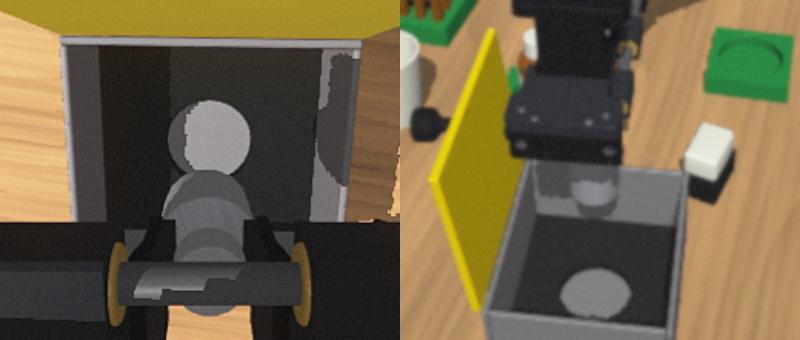

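The wrist crop shows the hollow at about (276.5,190.6). The held weight hangs upright, and the lid's underside clears the gripper.

```bash
python3 - <<'E'
from h import *
W=cap("wrist"); print("hollow",plane(W,(276.5,190.6),.019).round(4)); print(pose()[0])
E
```

```text
hollow [0.5198 0.2375 0.019 ]
[0.51783184 0.23886438 0.19966067]
```

Call:
{"name": "drive_tool", "arguments": {
  "moves": [
    [[0.1, 0.03, 0.5], [0, 0, 0], 0],
    [[0, 0, 0.7], [0, 0, 0], 0],
    [[0, 0, 0.7], [0, 0, 0], 0],
    [[0, 0, 0.7], [0, 0, 0], 0],
    [[0, 0, 0.5], [0, 0, 0], 0],
    [[0, 0, 0.3], [0, 0, 0], 0],
    [[0, 0, 0.1], [0, 0, 0], 0],
    [[0, 0, 0], [0, 0, 0], 0]
  ]
}}

```text
t: 13.75
tool_pos: [0.5225, 0.2397, 0.061]
eef_rot: [0.0, 0.997, 0.074, 0.0]
force: [-0.5, -0.1, -5.0]
grip_width: 0.0248
finger_force: 29.9
```

Not yet touching (expected contact at about 0.053), so I step down slowly.

Call:
{"name": "drive_tool", "arguments": {
  "moves": [
    [[0, 0, 0.08], [0, 0, 0], 0],
    [[0, 0, 0.08], [0, 0, 0], 0],
    [[0, 0, 0], [0, 0, 0], 0]
  ]
}}

```text
t: 14.05
tool_pos: [0.5224, 0.2401, 0.0547]
eef_rot: [0.0, 0.997, 0.075, 0.0]
force: [-0.5, -0.5, -4.3]
grip_width: 0.0252
finger_force: 29.9
```

Call:
{"name": "drive_tool", "arguments": {
  "moves": [
    [[0, 0, 0.05], [0, 0, 0], 0],
    [[0, 0, 0.04], [0, 0, 0], 0],
    [[0, 0, 0], [0, 0, 0], 0]
  ]
}}

```text
t: 14.35
tool_pos: [0.5234, 0.2409, 0.0529]
eef_rot: [-0.0, 0.997, 0.075, 0.001]
force: [-2.4, -1.2, 4.4]
grip_width: 0.025
finger_force: 29.8
```

Call:
{"name": "drive_tool", "arguments": {
  "moves": [
    [[0, 0, 0], [0, 0, 0], 0.6],
    [[0, 0, 0], [0, 0, 0], 0.6],
    [[0, 0, 0], [0, 0, 0], 0.6],
    [[0, 0, -0.3], [0, 0, 0], 0.6],
    [[0, 0, -1], [0, 0, 0], 0.6],
    [[0, 0, -1], [0, 0, 0], 0.6],
    [[0, 0, -1], [0, 0, 0], 0.6],
    [[0, 0, -1], [0, 0, 0], 0.6]
  ]
}}

```text
t: 15.15
tool_pos: [0.5221, 0.2403, 0.2255]
eef_rot: [-0.0, 0.997, 0.075, 0.001]
force: [0.8, 0.8, -0.4]
grip_width: 0.0521
finger_force: 0.0
```

Call:
{"name": "drive_tool", "arguments": {
  "moves": [
    [[0, 0, -1], [0, 0, 0], 0.6],
    [[0, 0, -1], [0, 0, 0], 0.6],
    [[0, 0, 0], [0, 0, 0], 0.6]
  ]
}}

```text
t: 15.45
tool_pos: [0.5244, 0.2422, 0.31]
eef_rot: [-0.002, 0.997, 0.075, 0.005]
force: [-0.2, 0.4, 0.2]
grip_width: 0.0523
finger_force: 0.0
```

```bash
python3 - <<'E'
from h import *
p,r,o=pose(); print(p,o["t"],o["force"]); print(goto((.6447,.259,.3126),np.pi/2+.148))
D=cap("side");W=cap("wrist")
cv2.imwrite("pics/placed.png",np.hstack([cv2.resize(W["img"][100:320,140:400,::-1],(400,340)),cv2.resize(D["img"][200:370,160:360,::-1],(400,340))]))
E
```

```text
[0.52438833 0.24219907 0.30999029] 15.45 [-0.1798326   0.37315531  0.23236499]
(array([ 3.04,  0.03, -0.03]), array([-0.02, -0.07,  0.01]))
```

View pics/placed.png

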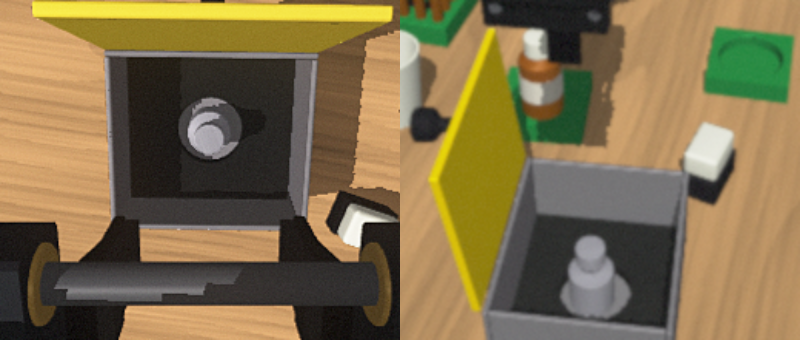

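The weight stands upright in the hollow and the lid is still up. Next I regrasp the lid knob.

Call:
{"name": "drive_tool", "arguments": {
  "moves": [
    [[0.6, 0, 0], [0, 0, 0], 0.7],
    [[0.8, 0, 0], [0, 0, 0], 0.7],
    [[0.8, 0, 0], [0, 0, 0], 0.7],
    [[0.82, 0, 0], [0, 0, 0], 0.7],
    [[0, 0, 0.5], [0, 0, 0], 0.7],
    [[0, 0, 0.8], [0, 0, 0], 0.7],
    [[0, 0, 0.8], [0, 0, 0], 0.7],
    [[0, 0, 0.7], [0, 0, 0], 0.7]
  ]
}}

```text
t: 16.35
tool_pos: [0.6404, 0.2576, 0.1873]
eef_rot: [0.001, 0.997, 0.075, -0.002]
force: [-0.2, -0.1, 0.4]
grip_width: 0.061
finger_force: 0.0
```

Call:
{"name": "drive_tool", "arguments": {
  "moves": [
    [[0, 0, 0.35], [0, 0, 0], 0.7],
    [[0, 0, 0], [0, 0, 0], 0.7]
  ]
}}

```text
t: 16.55
tool_pos: [0.64, 0.2571, 0.1735]
eef_rot: [0.001, 0.997, 0.075, -0.003]
force: [-0.3, 1.1, 0.7]
grip_width: 0.0609
finger_force: 0.0
```

```bash
python3 - <<'E'
from h import *
p,r,o=pose(); print(p,o["force"]); print(goto((.644,.259,.184),np.pi/2+.148))
E
```

```text
[0.64004175 0.2570696  0.17347568] [-0.25058431  1.07182732  0.67015972]
(array([ 0.1 , -0.03, -0.26]), array([0.01, 0.04, 0.01]))
```

Call:
{"name": "drive_tool", "arguments": {
  "moves": [
    [[0.1, 0, -0.25], [0, 0, 0], 0.7],
    [[0, 0, 0], [0, 0, 0], 0],
    [[0, 0, 0], [0, 0, 0], 0],
    [[0, 0, 0], [0, 0, 0], 0],
    [[0, 0, 0], [0, 0, 0], 0],
    [[0, 0, 0], [0, 0, 0], 0],
    [[0, 0, 0], [0, 0, 0], 0],
    [[0, 0, 0], [0, 0, 0], 0]
  ]
}}

```text
t: 17.35
tool_pos: [0.6458, 0.258, 0.1869]
eef_rot: [0.001, 0.997, 0.074, -0.0]
force: [-0.4, -2.7, 1.7]
grip_width: 0.0264
finger_force: 29.9
```

```bash
python3 arc.py 0.02 20; python3 -c "
from h import *
o=pose()[2];print(o['grip_width'],o['finger_force'],o['force'])"
```

```text
grasp [0.6458 0.258  0.2059] radius 0.1271 theta 1.66
[[ 1.58 -0.24 -0.   -0.1 ]
 [ 1.5  -0.25 -0.   -0.08]
 [ 1.41 -0.25 -0.   -0.06]
 [ 1.33 -0.26 -0.   -0.04]
 [ 1.25 -0.26 -0.   -0.02]
 [ 1.17 -0.26 -0.    0.  ]
 [ 1.09 -0.26 -0.    0.03]
 [ 1.   -0.26 -0.    0.05]
 [ 0.92 -0.25 -0.    0.07]
 [ 0.84 -0.25 -0.    0.09]
 [ 0.76 -0.24 -0.    0.11]
 [ 0.68 -0.23 -0.    0.13]
 [ 0.59 -0.22 -0.    0.15]
 [ 0.51 -0.2  -0.    0.16]
 [ 0.43 -0.19 -0.    0.18]
 [ 0.35 -0.17 -0.    0.19]
 [ 0.27 -0.16 -0.    0.21]
 [ 0.18 -0.14 -0.    0.22]
 [ 0.1  -0.12 -0.    0.23]
 [ 0.02 -0.1  -0.    0.24]]
0.026434169178174087 29.93225425516357 [-0.38577649 -2.71414053  1.70294384]
```

Call:
{"name": "drive_tool", "arguments": {
  "moves": [
    [[-0.24, 0, -0.1], [0, 0, 0], 0],
    [[-0.25, 0, -0.08], [0, 0, 0], 0],
    [[-0.25, 0, -0.06], [0, 0, 0], 0],
    [[-0.26, 0, -0.04], [0, 0, 0], 0],
    [[-0.26, 0, -0.02], [0, 0, 0], 0],
    [[-0.26, 0, 0], [0, 0, 0], 0],
    [[-0.26, 0, 0.03], [0, 0, 0], 0],
    [[-0.26, 0, 0.05], [0, 0, 0], 0]
  ]
}}

```text
t: 18.15
tool_pos: [0.5643, 0.2468, 0.1963]
eef_rot: [-0.0, 0.997, 0.075, 0.0]
force: [1.4, -1.2, 3.4]
grip_width: 0.0268
finger_force: 30.0
```

Call:
{"name": "drive_tool", "arguments": {
  "moves": [
    [[-0.25, 0, 0.07], [0, 0, 0], 0],
    [[-0.25, 0, 0.09], [0, 0, 0], 0],
    [[-0.24, 0, 0.11], [0, 0, 0], 0],
    [[-0.23, 0, 0.13], [0, 0, 0], 0],
    [[-0.22, 0, 0.15], [0, 0, 0], 0],
    [[-0.2, 0, 0.16], [0, 0, 0], 0],
    [[-0.19, 0, 0.18], [0, 0, 0], 0]
  ]
}}

```text
t: 18.85
tool_pos: [0.5006, 0.238, 0.1596]
eef_rot: [-0.0, 0.997, 0.075, -0.001]
force: [-1.8, 0.3, 4.0]
grip_width: 0.0267
finger_force: 30.0
```

Call:
{"name": "drive_tool", "arguments": {
  "moves": [
    [[-0.17, 0, 0.19], [0, 0, 0], 0],
    [[-0.16, 0, 0.21], [0, 0, 0], 0],
    [[-0.14, 0, 0.22], [0, 0, 0], 0],
    [[-0.12, 0, 0.23], [0, 0, 0], 0],
    [[0, 0, 0], [0, 0, 0], 0]
  ]
}}

```text
t: 19.35
tool_pos: [0.4771, 0.2347, 0.1242]
eef_rot: [-0.001, 0.997, 0.076, -0.001]
force: [-3.0, 4.3, 0.5]
grip_width: 0.0263
finger_force: 30.0
```

```bash
python3 arc.py 0.0 2; python3 -c "
from h import *
o=pose()[2];print(o['grip_width'],o['force'])"
```

```text
grasp [0.4772 0.2347 0.1432] radius 0.1282 theta 0.08
[[ 0.04 -0.05 -0.    0.12]
 [ 0.   -0.04 -0.    0.12]]
0.02633455906450103 [-2.98692618  4.28166347  0.52795947]
```

Call:
{"name": "drive_tool", "arguments": {
  "moves": [
    [[-0.05, 0, 0.12], [0, 0, 0], 0],
    [[-0.04, 0, 0.12], [0, 0, 0], 0],
    [[0, 0, 0], [0, 0, 0], 0]
  ]
}}

```text
t: 19.65
tool_pos: [0.4736, 0.2342, 0.1151]
eef_rot: [-0.001, 0.997, 0.075, -0.002]
force: [-5.0, 4.1, 0.5]
grip_width: 0.0269
finger_force: 30.0
```

Call:
{"name": "drive_tool", "arguments": {
  "moves": [
    [[0, 0, 0.05], [0, 0, 0], 0],
    [[0, 0, 0.05], [0, 0, 0], 0],
    [[0, 0, 0], [0, 0, 0], 0]
  ]
}}

```text
t: 19.95
tool_pos: [0.4731, 0.2342, 0.1132]
eef_rot: [0.0, 0.997, 0.075, -0.002]
force: [-11.5, 0.6, 15.8]
grip_width: 0.0262
finger_force: 30.0
```

Call:
{"name": "drive_tool", "arguments": {
  "moves": [
    [[0, 0, 0], [0, 0, 0], 0.7],
    [[0, 0, 0], [0, 0, 0], 0.7],
    [[0, 0, 0], [0, 0, 0], 0.7],
    [[0, 0, 0], [0, 0, 0], 0.7],
    [[0, 0, -0.5], [0, 0, 0], 0.7],
    [[0, 0, -0.8], [0, 0, 0], 0.7],
    [[0, 0, -0.8], [0, 0, 0], 0.7],
    [[0, 0, -0.5], [0, 0, 0], 0.7]
  ]
}}

```text
t: 20.75
tool_pos: [0.4766, 0.2332, 0.2187]
eef_rot: [-0.0, 0.997, 0.075, 0.001]
force: [0.7, 0.0, 0.3]
grip_width: 0.0607
finger_force: 0.0
```

```bash
python3 - <<'E'
from h import *
D=cap("side");S=cap("scene"); print(pose()[0])
cv2.imwrite("pics/shut.png",np.hstack([cv2.resize(S["img"][120:220,255:365,::-1],(400,364),interpolation=2),cv2.resize(D["img"][255:400,185:330,::-1],(400,364),interpolation=2)]))
E
```

```text
[0.47756346 0.23373313 0.21929744]
```

View pics/shut.png

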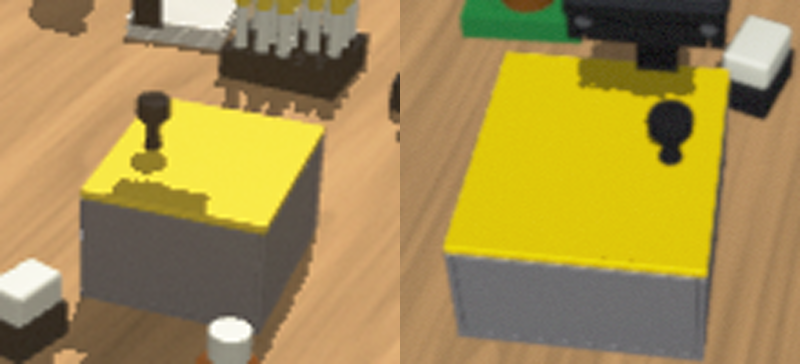

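```bash
python3 - <<'E'
from h import *
W=dict(np.load("pics/w0.npz"));S,D=cap("scene"),cap("side")
print("lid knob",tri([(S,(297.4,148.9)),(D,(282.5,303.6))]))
for s,ce,l in comps(mask(W,(85,120,60),(100,255,255)),300): print("decoy",plane(W,ce,.056).round(3)[:2])
print("tray edge",plane(W,(340,205),.02).round(3))
print(pose()[0],np.round(pose()[2]["q"],2)); print(goto((.6436,.0175,.22),np.pi/2+.148))
E
```

```text
lid knob (array([0.47316375, 0.23515265, 0.13212373]), np.float64(0.000521314875237311))
decoy [ 0.69  -0.167]
decoy [ 0.686 -0.394]
tray edge [ 0.529 -0.278  0.02 ]
[0.47574578 0.23268285 0.21604181] [ 0.3   0.14 -0.87  1.73  0.11  1.32 -2.01]
(array([ 3.35,  5.94, -0.1 ]), array([ 0.  , -0.  ,  0.01]))
```

Call:
{"name": "drive_tool", "arguments": {
  "moves": [
    [[0.42, 0.74, 0], [0, 0, 0], 0.7],
    [[0.42, 0.74, 0], [0, 0, 0], 0.7],
    [[0.42, 0.74, 0], [0, 0, 0], 0.7],
    [[0.42, 0.74, 0], [0, 0, 0], 0.7],
    [[0.42, 0.74, 0], [0, 0, 0], 0.7],
    [[0.42, 0.74, 0], [0, 0, 0], 0.7],
    [[0.42, 0.74, 0], [0, 0, 0], 0.7],
    [[0.41, 0.76, 0], [0, 0, 0], 0.7]
  ]
}}

```text
t: 21.75
tool_pos: [0.6434, 0.0169, 0.214]
eef_rot: [-0.0, 0.997, 0.075, -0.002]
force: [0.1, -0.1, 0.0]
grip_width: 0.0608
finger_force: 0.0
```

Call:
{"name": "drive_tool", "arguments": {
  "moves": [
    [[0, 0, 0], [0, 0, 0], 0.7],
    [[0, 0, 0], [0, 0, 0], 0.7]
  ]
}}

```text
t: 21.95
tool_pos: [0.6428, 0.0172, 0.2139]
eef_rot: [-0.001, 0.997, 0.074, -0.002]
force: [-0.1, 0.7, 0.5]
grip_width: 0.061
finger_force: 0.0
```

```bash
python3 - <<'E'
from h import *
p,r,o=pose(); W=cap("wrist"); print(p,goto((.6436,.0175,.080),np.pi/2+.148))
print("exp",proj(W,np.array([.6436,.0175,.11])))
print([(s,ce) for s,ce,l in comps(mask(W,(0,0,170),(180,60,255)),150)])
E
```

```text
[0.6428405  0.01724301 0.21393685] (array([0.03, 0.04, 3.37]), array([-0.01,  0.02,  0.02]))
exp [275.17628727 208.60189398]
[([210, 0, 86, 63, 1207], [269.1, 26.6]), ([404, 0, 29, 17, 308], [417.2, 5.9]), ([453, 0, 32, 26, 506], [469.8, 11.6]), ([478, 4, 82, 34, 1455], [521.0, 20.4]), ([398, 20, 28, 25, 436], [412.0, 32.0]), ([423, 25, 28, 24, 420], [438.1, 36.2]), ([446, 29, 56, 28, 890], [475.4, 42.8]), ([517, 42, 35, 23, 519], [535.3, 53.6]), ([259, 194, 32, 31, 767], [274.4, 209.0]), ([492, 207, 68, 43, 1645], [529.3, 229.1])]
```

Cap at (274.4,209), predicted (275,208.6). Grasp it.

Call:
{"name": "drive_tool", "arguments": {
  "moves": [
    [[0.03, 0.03, 0.5], [0, 0, 0], 0.7],
    [[0, 0, 0.8], [0, 0, 0], 0.7],
    [[0, 0, 0.8], [0, 0, 0], 0.7],
    [[0, 0, 0.8], [0, 0, 0], 0.7],
    [[0, 0, 0.47], [0, 0, 0], 0.7],
    [[0, 0, 0], [0, 0, 0], 0],
    [[0, 0, 0], [0, 0, 0], 0],
    [[0, 0, 0], [0, 0, 0], 0]
  ]
}}

```text
t: 22.8
tool_pos: [0.6458, 0.0181, 0.0835]
eef_rot: [0.0, 0.997, 0.075, 0.001]
force: [0.1, -0.0, 0.5]
grip_width: 0.0447
finger_force: 0.0
```

Call:
{"name": "drive_tool", "arguments": {
  "moves": [
    [[0, 0, 0], [0, 0, 0], 0],
    [[0, 0, 0], [0, 0, 0], 0],
    [[0, 0, 0], [0, 0, 0], 0],
    [[0, 0, 0], [0, 0, 0], 0]
  ]
}}

```text
t: 23.2
tool_pos: [0.6464, 0.0186, 0.0852]
eef_rot: [-0.0, 0.997, 0.075, 0.002]
force: [-2.6, 1.8, 9.8]
grip_width: 0.0298
finger_force: 28.2
```

Call:
{"name": "drive_tool", "arguments": {
  "moves": [
    [[0, 0, -0.3], [0, 0, 0], 0],
    [[0, 0, -0.6], [0, 0, 0], 0],
    [[0, 0, -0.6], [0, 0, 0], 0],
    [[0, 0, -0.5], [0, 0, 0], 0],
    [[0, 0, 0], [0, 0, 0], 0]
  ]
}}

```text
t: 23.7
tool_pos: [0.647, 0.0173, 0.1656]
eef_rot: [0.0, 0.997, 0.075, 0.003]
force: [-0.3, 0.0, -1.4]
grip_width: 0.0299
finger_force: 28.7
```

```bash
python3 - <<'E'
from h import *
p,r,o=pose(); print(p,o["force"],o["grip_width"],goto((.441,-.109,.167),np.pi/2+.148))
c=cap("scene")
D=cap("side")
cv2.imwrite("pics/bl.png",np.hstack([cv2.resize(c["img"][170:290,180:360,::-1],(400,267)),cv2.resize(D["img"][180:300,190:370,::-1],(400,267))]))
# free holder centre from side
m=mask(D,(50,120,30),(75,255,255))
for s,ce,l in comps(m,400):
    if abs(ce[0]-333)<15 and abs(ce[1]-234)<15:
        h=cv2.convexHull(cv2.findNonZero(l.astype(np.uint8))); print(s,ce)
E
```

```text
[0.64703802 0.01729165 0.16560697] [-0.3409511   0.03717058 -1.38089954] 0.029879815441933247 (array([-5.56,  2.36, -0.07]), array([ 0.01, -0.04,  0.01]))
[313, 214, 43, 37, 1306] [334.4, 232.0]
```

View pics/bl.png

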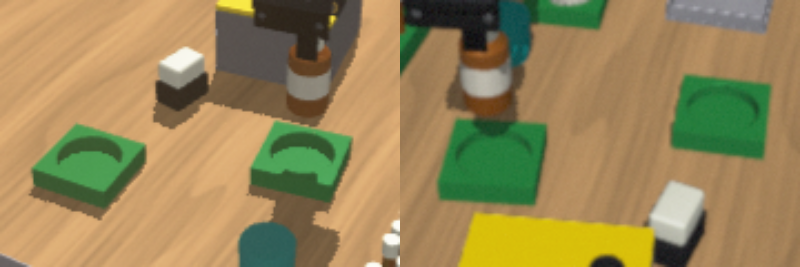

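The bottle hangs upright. Both empty wells are visible: the weight holder's top centre is at about scene (221,241.1) and side (335.6,228.6), and the bottle holder's at scene (315.5,240.2) and side (232.8,249.8).

```bash
python3 - <<'E'
from h import *
S,D=cap("scene"),cap("side")
for a,b in (((221,241.1),(335.6,228.6)),((315.5,240.2),(232.8,249.8))): print(tri([(S,a),(D,b)]),plane(S,a,.024)[:2],plane(D,b,.024)[:2])
E
```

```text
(array([ 0.43482671, -0.10836606,  0.01876905]), np.float64(0.002450630204175298)) [ 0.44165904 -0.1134922 ] [ 0.43215488 -0.10392441]
(array([0.64175496, 0.01537008, 0.01566437]), np.float64(0.0012319166120121092)) [0.647132   0.00621305] [0.63719859 0.02334641]
```

Call:
{"name": "drive_tool", "arguments": {
  "moves": [
    [[-0.4, 0.15, -0.1], [0, 0, 0], 0],
    [[-0.7, 0.3, 0], [0, 0, 0], 0],
    [[-0.7, 0.3, 0], [0, 0, 0], 0],
    [[-0.7, 0.3, 0], [0, 0, 0], 0],
    [[-0.7, 0.3, 0], [0, 0, 0], 0],
    [[-0.7, 0.3, 0], [0, 0, 0], 0],
    [[-0.7, 0.3, 0], [0, 0, 0], 0],
    [[-0.5, 0.25, 0], [0, 0, 0], 0]
  ]
}}

```text
t: 24.7
tool_pos: [0.4536, -0.1013, 0.1643]
eef_rot: [-0.0, 0.997, 0.074, -0.001]
force: [-0.5, -0.2, -2.0]
grip_width: 0.0293
finger_force: 29.0
```

Call:
{"name": "drive_tool", "arguments": {
  "moves": [
    [[-0.4, 0.15, 0], [0, 0, 0], 0],
    [[0, 0, 0], [0, 0, 0], 0],
    [[0, 0, 0], [0, 0, 0], 0]
  ]
}}

```text
t: 25.0
tool_pos: [0.4412, -0.1084, 0.1651]
eef_rot: [-0.0, 0.997, 0.075, -0.0]
force: [0.2, -0.6, -2.0]
grip_width: 0.0293
finger_force: 29.2
```

```bash
python3 - <<'E'
from h import *
p,r,o=pose(); print(p,o["force"],goto((.439,-.109,.09),np.pi/2+.148))
E
```

```text
[ 0.44122723 -0.10836524  0.16513904] [ 0.15765157 -0.55415274 -1.97887272] (array([-0.06,  0.01,  1.88]), array([-0.  ,  0.  ,  0.01]))
```

Call:
{"name": "drive_tool", "arguments": {
  "moves": [
    [[-0.06, 0, 0.4], [0, 0, 0], 0],
    [[0, 0, 0.6], [0, 0, 0], 0],
    [[0, 0, 0.5], [0, 0, 0], 0],
    [[0, 0, 0.3], [0, 0, 0], 0],
    [[0, 0, 0.06], [0, 0, 0], 0],
    [[0, 0, 0], [0, 0, 0], 0],
    [[0, 0, 0], [0, 0, 0], 0]
  ]
}}

```text
t: 25.7
tool_pos: [0.44, -0.1089, 0.0922]
eef_rot: [0.0, 0.997, 0.075, 0.001]
force: [-0.1, -0.2, -2.1]
grip_width: 0.0297
finger_force: 29.2
```

Call:
{"name": "drive_tool", "arguments": {
  "moves": [
    [[0, 0, 0.07], [0, 0, 0], 0],
    [[0, 0, 0], [0, 0, 0], 0]
  ]
}}

```text
t: 25.9
tool_pos: [0.4393, -0.1091, 0.0888]
eef_rot: [0.0, 0.997, 0.075, 0.0]
force: [-0.2, 0.4, -3.0]
grip_width: 0.0295
finger_force: 29.2
```

Call:
{"name": "drive_tool", "arguments": {
  "moves": [
    [[0, 0, 0.06], [0, 0, 0], 0],
    [[0, 0, 0.04], [0, 0, 0], 0],
    [[0, 0, 0], [0, 0, 0], 0]
  ]
}}

```text
t: 26.2
tool_pos: [0.4394, -0.1091, 0.0853]
eef_rot: [0.0, 0.997, 0.075, 0.0]
force: [-2.4, 1.1, 4.3]
grip_width: 0.0296
finger_force: 29.7
```

Call:
{"name": "drive_tool", "arguments": {
  "moves": [
    [[0, 0, 0], [0, 0, 0], 0.7],
    [[0, 0, 0], [0, 0, 0], 0.7],
    [[0, 0, 0], [0, 0, 0], 0.7],
    [[0, 0, 0], [0, 0, 0], 0.7],
    [[0, 0, -0.4], [0, 0, 0], 0.7],
    [[0, 0, -0.8], [0, 0, 0], 0.7],
    [[0, 0, -0.8], [0, 0, 0], 0.7],
    [[0, 0, -0.8], [0, 0, 0], 1]
  ]
}}

```text
t: 27.0
tool_pos: [0.4388, -0.1088, 0.1975]
eef_rot: [-0.0, 0.997, 0.075, -0.0]
force: [-0.4, 0.2, -0.4]
grip_width: 0.0635
finger_force: 0.0
```

```bash
python3 - <<'E'
from h import *
p,r,o=pose(); print(p,o["force"],goto((.647,-.2835,.15),np.pi/2+.148))
E
```

```text
[ 0.43880319 -0.10882252  0.19754182] [-0.35774362  0.16053844 -0.35862893] (array([4.49, 5.1 , 1.19]), array([-0.  ,  0.  ,  0.01]))
```

Call:
{"name": "drive_tool", "arguments": {
  "moves": [
    [[0.56, 0.64, 0], [0, 0, 0], 1],
    [[0.56, 0.64, 0], [0, 0, 0], 1],
    [[0.56, 0.64, 0], [0, 0, 0], 1],
    [[0.56, 0.64, 0.2], [0, 0, 0], 1],
    [[0.56, 0.64, 0.2], [0, 0, 0], 1],
    [[0.56, 0.64, 0.2], [0, 0, 0], 1],
    [[0.56, 0.64, 0.2], [0, 0, 0], 1],
    [[0.57, 0.62, 0.2], [0, 0, 0], 1]
  ]
}}

```text
t: 27.8
tool_pos: [0.6478, -0.2851, 0.1554]
eef_rot: [-0.0, 0.997, 0.075, -0.0]
force: [0.6, 0.1, 0.7]
grip_width: 0.0874
finger_force: 0.0
```

Call:
{"name": "drive_tool", "arguments": {
  "moves": [
    [[0, 0, 0], [0, 0, 0], 1],
    [[0, 0, 0], [0, 0, 0], 1]
  ]
}}

```text
t: 28.0
tool_pos: [0.6467, -0.2837, 0.1549]
eef_rot: [-0.001, 0.997, 0.075, -0.001]
force: [0.2, -0.8, 0.6]
grip_width: 0.0874
finger_force: 0.0
```

```bash
python3 - <<'E'
from h import *
p,r,o=pose(); W=cap("wrist"); S=cap("scene"); print(p,goto((.647,-.2835,.041),np.pi/2+.148))
print("exp",proj(W,np.array([.647,-.2835,.068])))
print([(s,ce) for s,ce,l in comps(mask(W,(0,0,160),(180,60,255)),800)])
a=cv2.resize(W["img"][60:360,100:460,::-1],(400,333)); b=cv2.resize(S["img"][170:320,170:350,::-1],(400,333)); cv2.imwrite("pics/j.png",np.hstack([a,b]))
E
```

```text
[ 0.64674678 -0.28365713  0.15494186] (array([0.  , 0.02, 2.9 ]), array([-0.  ,  0.  ,  0.02]))
exp [275.21419627 214.5027741 ]
[([241, 183, 65, 63, 2899], [270.9, 215.2])]
```

View pics/j.png

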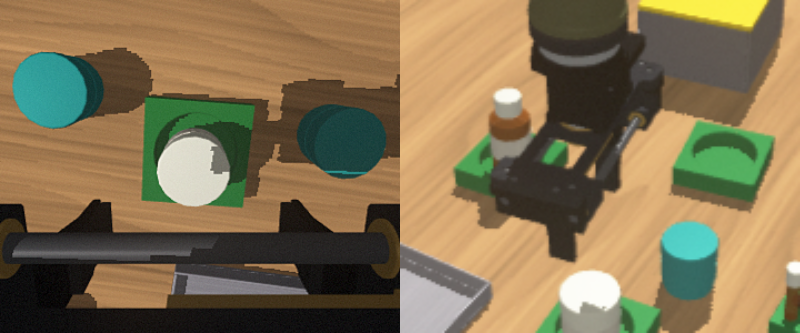

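Jar lid at (273.7,214) as predicted, decoys are clear of the fingers, and the bottle stands upright in the free well. Grasp the jar.

Call:
{"name": "drive_tool", "arguments": {
  "moves": [
    [[0, 0.04, 0.4], [0, 0, 0], 1],
    [[0, 0, 0.6], [0, 0, 0], 1],
    [[0, 0, 0.6], [0, 0, 0], 1],
    [[0, 0, 0.6], [0, 0, 0], 1],
    [[0, 0, 0.5], [0, 0, 0], 1],
    [[0, 0, 0.15], [0, 0, 0], 1],
    [[0, 0, 0], [0, 0, 0], 0],
    [[0, 0, 0], [0, 0, 0], 0]
  ]
}}

```text
t: 28.9
tool_pos: [0.6479, -0.2855, 0.0438]
eef_rot: [0.0, 0.997, 0.075, 0.001]
force: [0.4, 0.1, 0.5]
grip_width: 0.0782
finger_force: 0.0
```

Call:
{"name": "drive_tool", "arguments": {
  "moves": [
    [[0, 0, 0], [0, 0, 0], 0],
    [[0, 0, 0], [0, 0, 0], 0],
    [[0, 0, 0], [0, 0, 0], 0],
    [[0, 0, 0], [0, 0, 0], 0]
  ]
}}

```text
t: 29.3
tool_pos: [0.648, -0.285, 0.0436]
eef_rot: [0.0, 0.997, 0.075, 0.001]
force: [-0.6, 1.4, 5.0]
grip_width: 0.0562
finger_force: 30.0
```

Call:
{"name": "drive_tool", "arguments": {
  "moves": [
    [[0, 0, -0.3], [0, 0, 0], 0],
    [[0, 0, -0.6], [0, 0, 0], 0],
    [[0, 0, -0.7], [0, 0, 0], 0],
    [[0, 0, -0.6], [0, 0, 0], 0],
    [[0, 0, 0], [0, 0, 0], 0]
  ]
}}

```text
t: 29.8
tool_pos: [0.6498, -0.2866, 0.1356]
eef_rot: [0.002, 0.997, 0.075, 0.003]
force: [0.0, 1.2, -0.8]
grip_width: 0.0562
finger_force: 30.0
```

```bash
python3 - <<'E'
from h import *
p,r,o=pose(); print(p,o["force"],o["grip_width"],goto((.642,.0145,.13),np.pi/2+.148))
W=cap("wrist")
# jar holder now free below
E
```

```text
[ 0.64976549 -0.28660535  0.13560258] [ 0.02096551  1.16637035 -0.75590154] 0.056225430351999915 (array([ 0.93, -7.47,  0.11]), array([ 0.03, -0.04,  0.01]))
```

Call:
{"name": "drive_tool", "arguments": {
  "moves": [
    [[0.06, -0.5, 0], [0, 0, 0], 0],
    [[0.1, -0.8, 0], [0, 0, 0], 0],
    [[0.1, -0.8, 0], [0, 0, 0], 0],
    [[0.1, -0.8, 0], [0, 0, 0], 0],
    [[0.1, -0.8, 0], [0, 0, 0], 0],
    [[0.1, -0.8, 0], [0, 0, 0], 0],
    [[0.1, -0.8, 0], [0, 0, 0], 0],
    [[0.1, -0.8, 0], [0, 0, 0], 0]
  ]
}}

```text
t: 30.65
tool_pos: [0.6389, -0.0366, 0.1286]
eef_rot: [-0.0, 0.997, 0.076, -0.002]
force: [0.4, -0.4, -1.0]
grip_width: 0.0565
finger_force: 30.0
```

Call:
{"name": "drive_tool", "arguments": {
  "moves": [
    [[0.1, -0.7, 0], [0, 0, 0], 0],
    [[0.07, -0.67, 0], [0, 0, 0], 0],
    [[0, 0, 0], [0, 0, 0], 0],
    [[0, 0, 0], [0, 0, 0], 0]
  ]
}}

```text
t: 31.05
tool_pos: [0.638, 0.0174, 0.1291]
eef_rot: [-0.0, 0.997, 0.076, -0.001]
force: [0.4, -0.8, -1.0]
grip_width: 0.0561
finger_force: 30.0
```

```bash
python3 - <<'E'
from h import *
p,r,o=pose(); W=cap("wrist");print(p,o["force"],goto((.642,.0145,.048),np.pi/2+.148))
h=cv2.convexHull(cv2.findNonZero(max(comps(mask(W,(50,110,25),(75,255,255)),300),key=lambda s:s[0][4]*(abs(s[1][0]-280)<100))[2].astype(np.uint8)))
P=np.array([plane(W,q[0]+0.,.024)[:2] for q in h],np.float32); print(cv2.minAreaRect(P))
E
```

```text
[0.63798187 0.01739506 0.12911592] [ 0.40697205 -0.77983242 -1.03950699] (array([0.09, 0.04, 2.03]), array([0.  , 0.02, 0.02]))
((0.6456166505813599, 0.01724058762192726), (0.08820562064647675, 0.093857541680336), 9.487503051757812)
```

Call:
{"name": "drive_tool", "arguments": {
  "moves": [
    [[0.11, 0.02, 0.4], [0, 0, 0], 0],
    [[0, 0, 0.6], [0, 0, 0], 0],
    [[0, 0, 0.6], [0, 0, 0], 0],
    [[0, 0, 0.3], [0, 0, 0], 0],
    [[0, 0, 0.1], [0, 0, 0], 0],
    [[0, 0, 0], [0, 0, 0], 0],
    [[0, 0, 0], [0, 0, 0], 0]
  ]
}}

```text
t: 31.8
tool_pos: [0.6449, 0.0154, 0.0515]
eef_rot: [0.0, 0.997, 0.075, 0.001]
force: [0.2, -0.2, -0.6]
grip_width: 0.0563
finger_force: 30.0
```

Call:
{"name": "drive_tool", "arguments": {
  "moves": [
    [[0, 0, 0.07], [0, 0, 0], 0],
    [[0, 0, 0], [0, 0, 0], 0]
  ]
}}

```text
t: 32.0
tool_pos: [0.6443, 0.0154, 0.0483]
eef_rot: [0.0, 0.997, 0.075, 0.0]
force: [-0.9, -0.3, -0.9]
grip_width: 0.0561
finger_force: 30.0
```

Call:
{"name": "drive_tool", "arguments": {
  "moves": [
    [[0, 0, 0.06], [0, 0, 0], 0],
    [[0, 0, 0.06], [0, 0, 0], 0],
    [[0, 0, 0], [0, 0, 0], 0]
  ]
}}

```text
t: 32.3
tool_pos: [0.6442, 0.0154, 0.0436]
eef_rot: [0.0, 0.997, 0.075, 0.0]
force: [-1.1, -0.7, 3.2]
grip_width: 0.0564
finger_force: 30.0
```

Seated. Release, rise, and return to the bottle.

Call:
{"name": "drive_tool", "arguments": {
  "moves": [
    [[0, 0, 0], [0, 0, 0], 1],
    [[0, 0, 0], [0, 0, 0], 1],
    [[0, 0, 0], [0, 0, 0], 1],
    [[0, 0, 0], [0, 0, 0], 1],
    [[0, 0, -0.5], [0, 0, 0], 1],
    [[0, 0, -1], [0, 0, 0], 1],
    [[0, 0, -1], [0, 0, 0], 1],
    [[0, 0, -1], [0, 0, 0], 0.7]
  ]
}}

```text
t: 33.1
tool_pos: [0.6437, 0.0155, 0.1842]
eef_rot: [-0.0, 0.997, 0.075, -0.0]
force: [0.5, -1.2, 1.0]
grip_width: 0.084
finger_force: 0.0
```

Call:
{"name": "drive_tool", "arguments": {
  "moves": [
    [[0, 0, -0.7], [0, 0, 0], 0.7]
  ]
}}

```text
t: 33.2
tool_pos: [0.6448, 0.0158, 0.2141]
eef_rot: [0.0, 0.997, 0.075, 0.002]
force: [0.6, -0.3, -0.5]
grip_width: 0.0777
finger_force: 0.0
```

```bash
python3 - <<'E'
from h import *
print(pose()[0],goto((.4394,-.1091,.205),np.pi/2+.148))
E
```

```text
[0.6447898  0.01576316 0.21409107] (array([-5.54,  2.32,  0.21]), array([ 0.  , -0.02,  0.01]))
```

Call:
{"name": "drive_tool", "arguments": {
  "moves": [
    [[-0.7, 0.29, 0], [0, 0, 0], 0.7],
    [[-0.7, 0.29, 0], [0, 0, 0], 0.7],
    [[-0.7, 0.29, 0], [0, 0, 0], 0.7],
    [[-0.7, 0.29, 0], [0, 0, 0], 0.7],
    [[-0.7, 0.29, 0], [0, 0, 0], 0.7],
    [[-0.7, 0.29, 0], [0, 0, 0], 0.7],
    [[-0.7, 0.29, 0], [0, 0, 0], 0.7],
    [[-0.64, 0.29, 0], [0, 0, 0], 0.7]
  ]
}}

```text
t: 34.0
tool_pos: [0.4374, -0.11, 0.2109]
eef_rot: [0.0, 0.997, 0.075, 0.0]
force: [0.3, -0.5, -0.6]
grip_width: 0.0613
finger_force: 0.0
```

Call:
{"name": "drive_tool", "arguments": {
  "moves": [
    [[0, 0, 0], [0, 0, 0], 0.7],
    [[0, 0, 0], [0, 0, 0], 0.7]
  ]
}}

```text
t: 34.2
tool_pos: [0.4389, -0.1095, 0.2112]
eef_rot: [0.0, 0.997, 0.074, 0.0]
force: [-0.2, -0.1, -0.4]
grip_width: 0.0611
finger_force: 0.0
```

```bash
python3 - <<'E'
from h import *
p,r,o=pose(); W=cap("wrist");S,D=cap("scene"),cap("side"); print(p,goto((.4394,-.1091,.0855),np.pi/2+.148))
print("exp",proj(W,np.array([.4394,-.1091,.11])),[(s,ce) for s,ce,l in comps(mask(W,(0,0,150),(180,60,255)),250)])
for n,c in (("W",W),("S",S),("D",D)): print(n,[(s,ce) for s,ce,l in comps(mask(c,(50,120,30),(75,255,255)),150)])
f=lambda c,x,y:cv2.resize(c["img"][y:y+150,x:x+180,::-1],(400,333))
cv2.imwrite("pics/j2.png",np.hstack([f(S,180,190),f(D,190,140)]))
E
```

```text
[ 0.43885484 -0.10950515  0.21121134] (array([-0.01,  0.02,  3.14]), array([-0.  , -0.  ,  0.02]))
exp [274.72480353 210.10500962] [([78, 141, 52, 46, 1531], [103.3, 163.6]), ([419, 187, 111, 37, 1305], [457.6, 205.1]), ([259, 199, 33, 31, 780], [274.9, 213.5])]
W [([135, 0, 98, 35, 2981], [183.5, 16.9]), ([412, 0, 114, 72, 6800], [467.9, 33.3]), ([233, 152, 86, 85, 3760], [272.4, 189.9])]
S [([222, 231, 22, 26, 181], [232.9, 242.8]), ([336, 285, 55, 52, 804], [362.7, 316.7]), ([227, 297, 60, 45, 1285], [257.0, 320.2])]
D [([246, 110, 37, 20, 365], [263.9, 120.8]), ([288, 119, 35, 17, 356], [304.9, 127.3]), ([246, 164, 39, 29, 865], [265.3, 177.8]), ([154, 180, 51, 43, 642], [182.2, 205.5]), ([313, 214, 44, 37, 860], [334.6, 235.2]), ([207, 235, 49, 37, 884], [231.8, 257.2])]
```

View pics/j2.png

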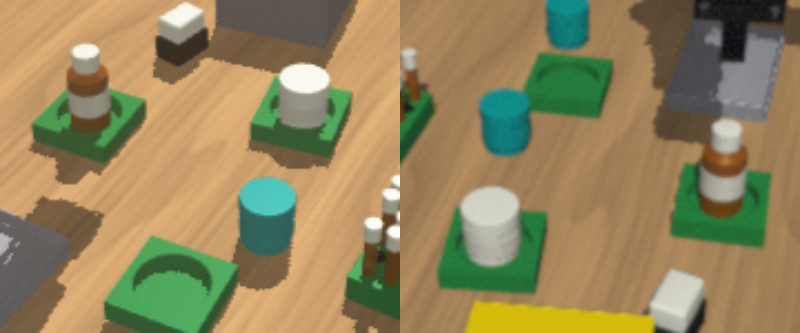

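The jar stands in the bottle's old well, the bottle is upright in the free well, and the jar's old well is empty. The bottle cap sits about 3 mm nearer the base than predicted, so I shift for that and grasp.

Call:
{"name": "drive_tool", "arguments": {
  "moves": [
    [[-0.06, 0.02, 0.5], [0, 0, 0], 0.7],
    [[0, 0, 0.8], [0, 0, 0], 0.7],
    [[0, 0, 0.8], [0, 0, 0], 0.7],
    [[0, 0, 0.7], [0, 0, 0], 0.7],
    [[0, 0, 0.34], [0, 0, 0], 0.7],
    [[0, 0, 0], [0, 0, 0], 0],
    [[0, 0, 0], [0, 0, 0], 0],
    [[0, 0, 0], [0, 0, 0], 0]
  ]
}}

```text
t: 35.15
tool_pos: [0.4379, -0.1107, 0.0868]
eef_rot: [0.001, 0.997, 0.075, 0.001]
force: [-0.0, 0.7, 0.5]
grip_width: 0.0443
finger_force: 0.0
```

Call:
{"name": "drive_tool", "arguments": {
  "moves": [
    [[0, 0, 0], [0, 0, 0], 0],
    [[0, 0, 0], [0, 0, 0], 0],
    [[0, 0, 0], [0, 0, 0], 0],
    [[0, 0, 0], [0, 0, 0], 0]
  ]
}}

```text
t: 35.55
tool_pos: [0.4373, -0.1103, 0.0863]
eef_rot: [0.0, 0.997, 0.075, 0.001]
force: [-0.7, 0.9, 6.0]
grip_width: 0.0293
finger_force: 29.9
```

Call:
{"name": "drive_tool", "arguments": {
  "moves": [
    [[0, 0, -0.3], [0, 0, 0], 0],
    [[0, 0, -0.6], [0, 0, 0], 0],
    [[0, 0, -0.7], [0, 0, 0], 0],
    [[0, 0, -0.6], [0, 0, 0], 0],
    [[0, 0, 0], [0, 0, 0], 0]
  ]
}}

```text
t: 36.05
tool_pos: [0.4385, -0.1114, 0.1767]
eef_rot: [0.002, 0.997, 0.075, 0.003]
force: [0.5, -0.3, -2.2]
grip_width: 0.0293
finger_force: 29.8
```

```bash
python3 - <<'E'
from h import *
p,r,o=pose(); print(p,o["force"],o["grip_width"],goto((.649,-.283,.17),np.pi/2+.148))
E
```

```text
[ 0.43846953 -0.11142651  0.17673261] [ 0.48702008 -0.31565111 -2.16325084] 0.029252487060007187 (array([4.57, 5.02, 0.21]), array([ 0.03, -0.03,  0.01]))
```

Call:
{"name": "drive_tool", "arguments": {
  "moves": [
    [[0.35, 0.4, 0], [0, 0, 0], 0],
    [[0.56, 0.62, 0], [0, 0, 0], 0],
    [[0.56, 0.62, 0], [0, 0, 0], 0],
    [[0.56, 0.62, 0], [0, 0, 0], 0],
    [[0.56, 0.62, 0], [0, 0, 0], 0],
    [[0.56, 0.62, 0], [0, 0, 0], 0],
    [[0.56, 0.62, 0], [0, 0, 0], 0],
    [[0.5, 0.5, 0], [0, 0, 0], 0]
  ]
}}

```text
t: 36.85
tool_pos: [0.6305, -0.2699, 0.171]
eef_rot: [-0.0, 0.997, 0.074, -0.001]
force: [-0.1, -0.1, -0.9]
grip_width: 0.0292
finger_force: 29.9
```

Call:
{"name": "drive_tool", "arguments": {
  "moves": [
    [[0.36, 0.4, 0], [0, 0, 0], 0],
    [[0, 0, 0], [0, 0, 0], 0],
    [[0, 0, 0], [0, 0, 0], 0]
  ]
}}

```text
t: 37.15
tool_pos: [0.6463, -0.2815, 0.1712]
eef_rot: [-0.001, 0.997, 0.075, -0.001]
force: [0.6, 0.6, -2.4]
grip_width: 0.0291
finger_force: 30.2
```

```bash
python3 - <<'E'
from h import *
p,r,o=pose(); W=cap("wrist");print(p,o["force"],goto((.649,-.283,.09),np.pi/2+.148))
h=cv2.convexHull(cv2.findNonZero(max(comps(mask(W,(50,110,25),(75,255,255)),300),key=lambda s:s[0][4]*(abs(s[1][0]-280)<100))[2].astype(np.uint8)))
P=np.array([plane(W,q[0]+0.,.024)[:2] for q in h],np.float32); print(cv2.minAreaRect(P))
E
```

```text
[ 0.64626269 -0.28151395  0.17123106] [ 0.59738777  0.56267274 -2.44249345] (array([0.07, 0.06, 2.05]), array([-0.01,  0.02,  0.02]))
((0.6513493061065674, -0.28364235162734985), (0.09464491903781891, 0.0936092883348465), 4.21099328994751)
```

Holder measured at (0.651,-0.2835), 94 × 94 mm, as given. Lowering.

Call:
{"name": "drive_tool", "arguments": {
  "moves": [
    [[0.1, 0.06, 0.4], [0, 0, 0], 0],
    [[0, 0, 0.6], [0, 0, 0], 0],
    [[0, 0, 0.6], [0, 0, 0], 0],
    [[0, 0, 0.3], [0, 0, 0], 0],
    [[0, 0, 0.1], [0, 0, 0], 0],
    [[0, 0, 0], [0, 0, 0], 0],
    [[0, 0, 0.06], [0, 0, 0], 0],
    [[0, 0, 0], [0, 0, 0], 0]
  ]
}}

```text
t: 38.0
tool_pos: [0.6522, -0.2838, 0.092]
eef_rot: [0.0, 0.997, 0.075, 0.001]
force: [-0.4, -0.0, -2.4]
grip_width: 0.0292
finger_force: 30.2
```

Call:
{"name": "drive_tool", "arguments": {
  "moves": [
    [[0, 0, 0.06], [0, 0, 0], 0],
    [[0, 0, 0], [0, 0, 0], 0]
  ]
}}

```text
t: 38.2
tool_pos: [0.6515, -0.2837, 0.0887]
eef_rot: [0.0, 0.997, 0.075, 0.0]
force: [-1.2, 0.8, -1.6]
grip_width: 0.0294
finger_force: 30.2
```

Call:
{"name": "drive_tool", "arguments": {
  "moves": [
    [[0, 0, 0.05], [0, 0, 0], 0],
    [[0, 0, 0.04], [0, 0, 0], 0],
    [[0, 0, 0], [0, 0, 0], 0]
  ]
}}

```text
t: 38.5
tool_pos: [0.6521, -0.2836, 0.0864]
eef_rot: [0.0, 0.997, 0.075, 0.001]
force: [-0.7, 1.0, 4.7]
grip_width: 0.0292
finger_force: 30.4
```

Call:
{"name": "drive_tool", "arguments": {
  "moves": [
    [[0, 0, 0], [0, 0, 0], 0.7],
    [[0, 0, 0], [0, 0, 0], 0.7],
    [[0, 0, 0], [0, 0, 0], 0.7],
    [[0, 0, 0], [0, 0, 0], 0.7],
    [[0, 0, -0.4], [0, 0, 0], 0.7],
    [[0, 0, -1], [0, 0, 0], 0.7],
    [[0, 0, -1], [0, 0, 0], 0.7],
    [[0, 0, -1], [0, 0, 0], 0.7]
  ]
}}

```text
t: 39.3
tool_pos: [0.6515, -0.2835, 0.2237]
eef_rot: [0.0, 0.997, 0.075, 0.0]
force: [0.4, -0.3, 0.1]
grip_width: 0.0609
finger_force: 0.0
```

Call:
{"name": "drive_tool", "arguments": {
  "moves": [
    [[0, 0, -1], [0, 0, 0], 0.7],
    [[-0.8, 0, -0.6], [0, 0, 0], 0.7],
    [[-0.8, 0, 0], [0, 0, 0], 0.7],
    [[-0.8, 0, 0], [0, 0, 0], 0.7],
    [[0, 0, 0], [0, 0, 0], 0.7],
    [[0, 0, 0], [0, 0, 0], 0.7]
  ]
}}

```text
t: 39.9
tool_pos: [0.5565, -0.2983, 0.2865]
eef_rot: [0.001, 0.997, 0.074, 0.001]
force: [0.2, 0.6, -0.2]
grip_width: 0.061
finger_force: 0.0
```

```bash
python3 - <<'E'
from h import *
print(pose()[0],pose()[2]["t"]); cap("side","end")
E
```

```text
[ 0.55645831 -0.29832925  0.28648505] 39.9
```

View pics/end.png

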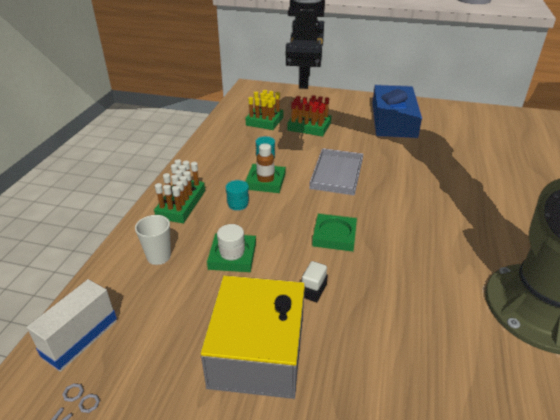

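The final picture shows the lid shut (knob at (283,303)), the jar in the bottle's well (231,245), the bottle upright in the jar's well (265,165), the free well empty (335,232), and the stamp unmoved (314,281).

```bash
python3 -c "
from bench import env
print(env.close_job())"
```

```text
the job is handed in; nothing more can be done
None
```

The weight is in the shut case, the bottle and jar are swapped and standing upright in each other's wells, the stamp is untouched, and the job was handed in with everything released at about 40 s of the 134 s; no verdict came back.

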